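# Lids back on their jars

## Robot

A 6-joint arm with a two-finger parallel gripper is mounted at the origin on a cart in front of the work surface, level with it; the furniture and walls round the work are solid. World frame = base frame: x ahead of the robot, y to its left, z up, the work surface at z = 0. Lengths are in m, angles in degrees, forces in N, time in s.
With the tool pointing down it reaches from about 0.375 to 0.9 m from the base axis. Payload 3.1 kg.
Tool frame: the origin (TCP) lies where the fingers leave the gripper's body, on its centre line; the fingertips stand 70 mm ahead of it and the grasp point (between the pads) lies 51 mm ahead of it; y points along the fingers, z is the direction in which the jaws open and shut, and the axes are right-handed (so a half turn about y gives the same grasp; the last joint's range is limited). The gripper opens to 87 mm and grips with 3 to 60 N. Pads are 19 mm wide; open, the fingers measure 117 mm over their backs; the gripper's body (75 mm by 190 mm) begins 51 mm behind the grasp point.
Start: joints at [52.913, 30.224, 82.088, -0, 67.689, -10.227], TCP at [0.282, 0.558, 0.292] pointing down, gripper open.
Joint ranges: [-176.69, 176.69], [-43.24, 126.21], [12.49, 139.97], [-82, 262], [0, 151.66], [-163.58, 163.58]. Speed limits (degrees/s): [159.86, 159.86, 180, 180, 180, 180].

## Interface

Orientations are given as a 3x3 rotation matrix whose columns are the frame's x, y, z axes.
In Python, from rig import bot gives the robot as it stands.
- The arm moves only by the shell command python3 -m pendant 'ROWS'. ROWS is JSON, a list of rows, each a list of 3 entries, a list of its own where there are three numbers: the shift along the tool's x, y, z in cm, then the turn, a rotation vector about the tool's x, y, z in rad, then the closure, from 0 (fully open) to 1 (shut). In form: [[[dx, dy, dz], [ax, ay, az], jaw], ...]. A call has 1 to 20 rows; each row shifts and turns the commanded pose from where the row before left it, along the tool's axes as they then stand; what a row does not reach is not made up. A row lasts 1/12 s, in which the tool goes at most 41.7 mm and 7.16 degrees, less where a joint would pass 70% of its speed; a pose out of reach is approached as far as the arm can. A call with a gripper value outside its range is refused whole. The fingers move at their own pace and stop on an object; the grip force is fixed at half the most. Time passes only in rows, so rows that do not move let the fingers close. It gives the time, the measured TCP pose, the force and the opening at its end, in the units of the state.
- bot.read_state(): the state, without advancing time (a new reading comes with each control period).
- bot.capture(name): name is "scene" or "top" or "wrist"; returns a dict with "img" (384x512x3 uint8, red, green, blue), "fx", "fy", "cx", "cy" (pixels), "R" (3x3) and "t" (3): a world point X has camera coordinates R X + t. Camera axes: x right, y down, z forward; pixel columns grow to the right and rows downward; lengths in m; the calibration is good to about 2 mm. A picture is of the moment at which its call begins. There is no depth.
- bot.hand_in(): hands the job in, once; it reports no verdict.
The state is a dict: "time_s": time; "joint_positions": joint angles; "qvel": joint speeds; "tau": joint torques, N m; "position": TCP position; "tcp_rot": TCP orientation; "force": force on the tool from outside, world axes, zero at the start; "moment": the same for the moment, N m; "opening": opening from 0.0 (shut) to 1.0 (fully open).
Only numpy, scipy, OpenCV 4.12 (cv2) and the standard library are available. Lean on these libraries where they do the work, as an engineer would, in place of code of your own. Each camera call takes 0.05 s, during which the arm holds its last target.

## Task

The four grey lids of the white ceramic jars are piled in one stack. Take the stack apart and lay each lid flat and centred, the same way up as it lies now, on the rim of the open jar that has the same diameter, so that every jar is closed by its own lid. Leave the dropper bottle and the timer standing where they are.

Things in the scene. Friction and masses are not known exactly. Their poses are not given: they have to be found in the camera images.
- lid_largest: largest of four grey round lids: a flat solid disc with a shallow groove round it, 66 mm in diameter, 18 mm thick, 131 g or so, no knob. Origin: centre of its underside, z up. At the start the four lie in one loose stepped stack flat on the worktop, roughly concentric; this one is the bottom one, its underside 0 mm above the worktop.
- lid_large: large of four grey round lids: a flat solid disc with a shallow groove round it, 54 mm in diameter, 18 mm thick, 87 g or so, no knob. Origin: centre of its underside, z up. At the start the four lie in one loose stepped stack flat on the worktop, roughly concentric; this one is the second from the bottom one, its underside 18 mm above the worktop.
- lid_medium: medium of four grey round lids: a flat solid disc with a shallow groove round it, 42 mm in diameter, 18 mm thick, 53 g or so, no knob. Origin: centre of its underside, z up. At the start the four lie in one loose stepped stack flat on the worktop, roughly concentric; this one is the third from the bottom one, its underside 36 mm above the worktop.
- lid_small: small of four grey round lids: a flat solid disc with a shallow groove round it, 30 mm in diameter, 18 mm thick, 27 g or so, no knob. Origin: centre of its underside, z up. At the start the four lie in one loose stepped stack flat on the worktop, roughly concentric; this one is the top one, its underside 54 mm above the worktop.
- jar_largest: largest of four open round white ceramic jars, fixed to the worktop and upright: rim 66 mm in outer diameter, 60 mm tall, mouth 50 mm wide (wall 8 mm). Origin: centre of its underside on the worktop, z up; its flat rim lies 60 mm above. Its lid is the grey one of the same 66 mm diameter, which lies flat on top of the rim. Which jar stands where changes.
- jar_large: large of four open round white ceramic jars, fixed to the worktop and upright: rim 54 mm in outer diameter, 54 mm tall, mouth 38 mm wide (wall 8 mm). Origin: centre of its underside on the worktop, z up; its flat rim lies 54 mm above. Its lid is the grey one of the same 54 mm diameter, which lies flat on top of the rim. Which jar stands where changes.
- jar_medium: medium of four open round white ceramic jars, fixed to the worktop and upright: rim 42 mm in outer diameter, 48 mm tall, mouth 26 mm wide (wall 8 mm). Origin: centre of its underside on the worktop, z up; its flat rim lies 48 mm above. Its lid is the grey one of the same 42 mm diameter, which lies flat on top of the rim. Which jar stands where changes.
- jar_small: small of four open round white ceramic jars, fixed to the worktop and upright: rim 30 mm in outer diameter, 42 mm tall, mouth 14 mm wide (wall 8 mm). Origin: centre of its underside on the worktop, z up; its flat rim lies 42 mm above. Its lid is the grey one of the same 30 mm diameter, which lies flat on top of the rim. Which jar stands where changes.
- dropper_bottle: bystander: upright white dropper bottle with red top, 33 mm in diameter, 104 mm tall, loose. Origin: centre of its underside.
- bench_timer: bystander: flat white bench timer with three buttons, 64 x 68 x 18 mm, lying loose. Origin: centre of its underside.
Things that resemble listed ones, but are neither listed nor needed, are in the scene too. Leave any purple, red or yellow look-alike of the lid_medium alone.

How it is judged:
By the outcome, as a careful person would: the job done as asked, in the order asked, and still so for the second after the job is handed in, with the robot touching nothing.
It also fails if it takes over 88 s, if anything falls off the work surface, if the arm or the gripper's body presses on something with over 40 N, if the wrist force passes 120 N, or if a joint passes its speed limit or range.

## Working session

There is one attempt and no reset: what is moved stays moved. The work goes in short steps, Python scripts to look and compute and a shell command to move; the robot and the scene stay as the last step left them, time stands still between calls to the robot, and variables do not carry over. Pictures are saved under pics/ and viewed, and the job is handed in when it is done.

```bash
mkdir -p pics; ls
python3 - <<'E'
from rig import bot
import cv2,numpy as np
s=bot.read_state();print({k:np.round(v,3).tolist() for k,v in s.items()})
for n in ("scene","top","wrist"):
    c=bot.capture(n);cv2.imwrite(f"pics/{n}0.png",c["img"][...,::-1]);print(n,c["fx"],c["fy"],c["cx"],c["cy"],np.round(c["R"],3).tolist(),np.round(c["t"],3))
E
```

```text
pics
{'time_s': 0.0, 'joint_positions': [52.915, 30.278, 82.155, 0.001, 67.688, -10.228], 'qvel': [-0.01, -0.019, -0.084, 0.041, -0.04, -0.065], 'tau': [-0.001, -44.004, -17.659, 0.063, 0.058, -0.0], 'position': [0.282, 0.557, 0.291], 'tcp_rot': [[0.892, -0.001, 0.452], [-0.452, -0.002, 0.892], [-0.0, -1.0, -0.002]], 'force': [0.577, -0.422, -0.214], 'moment': [-0.018, -0.008, 0.005], 'opening': 0.998}
scene 370.59182229727463 370.59182229727463 249.59242761972686 194.44747768863908 [[-0.646, -0.763, -0.011], [-0.452, 0.394, -0.8], [0.615, -0.512, -0.6]] [0.379 0.272 0.629]
top 464.4731244057288 464.4731244057288 258.3152350728356 195.66953105174423 [[0.022, -1.0, 0.0], [-0.985, -0.021, -0.173], [0.173, 0.003, -0.985]] [0.057 0.549 1.257]
wrist 343.7311799905963 343.7311799905963 258.4028196764943 192.8487721518233 [[0.452, 0.892, -0.002], [0.85, -0.43, 0.305], [0.271, -0.14, -0.952]] [-0.624 -0.036  0.393]
```

View pics/scene0.png

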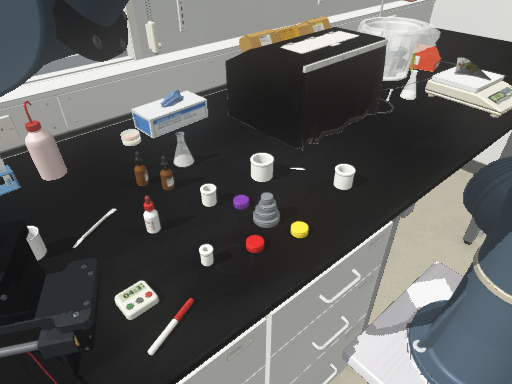

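View pics/top0.png

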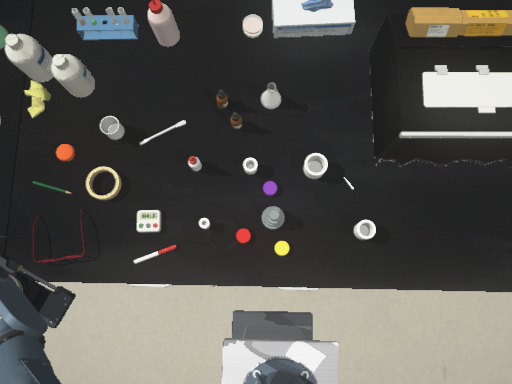

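View pics/wrist0.png

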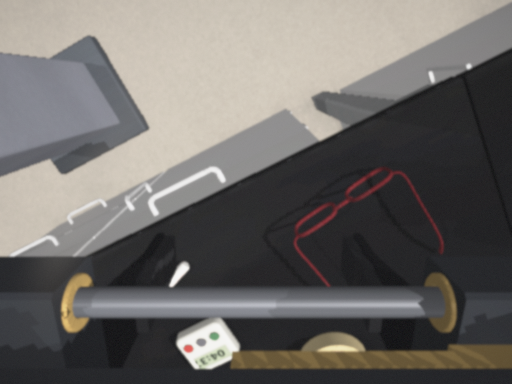

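```bash
cat > h.py <<'E'
from rig import bot
import cv2,numpy as np
def cam(c): R=np.array(c["R"]);t=np.array(c["t"]);return R,t,-R.T@t
def ray(c,u,v,z):
    R,t,C=cam(c);d=R.T@np.array([(u-c["cx"])/c["fx"],(v-c["cy"])/c["fy"],1]);return C+d*(z-C[2])/d[2]
def proj(c,X):
    R,t,C=cam(c);p=R@np.array(X)+t;return np.array([c["fx"]*p[0]/p[2]+c["cx"],c["fy"]*p[1]/p[2]+c["cy"]])
def save(name,img,box=None,k=1):
    if box: img=img[box[1]:box[3],box[0]:box[2]]
    cv2.imwrite(f"pics/{name}.png",cv2.resize(img,None,fx=k,fy=k,interpolation=cv2.INTER_CUBIC)[...,::-1])
E
python3 - <<'E'
from h import *
c=bot.capture("top");save("topcrop",c["img"],(170,130,390,265),3.5)
print(cam(c)[2])
for n,u,v,z in [("stack",273,217,.072),("largest",315,166,.06),("large",365,230,.054),("med",250,165,.048),("small",204,223,.042),("bottle",195,163,.05),("timer",149,221,.018),("purple",270,188,.018),("red",243,236,.018),("yel",282,248,.018)]:print(n,ray(c,u,v,z).round(3))
c=bot.capture("scene");save("scenecrop",c["img"],(120,140,370,280),3.2)
E
```

```text
[0.32241525 0.0641781  1.33265449]
stack [0.485 0.027 0.072]
largest [ 0.634 -0.089  0.06 ]
large [ 0.457 -0.228  0.054]
med [0.635 0.094 0.048]
small [0.468 0.218 0.042]
bottle [0.637 0.25  0.05 ]
timer [0.473 0.378 0.018]
purple [0.576 0.035 0.018]
red [0.436 0.109 0.018]
yel [ 0.405 -0.001  0.018]
```

View pics/topcrop.png

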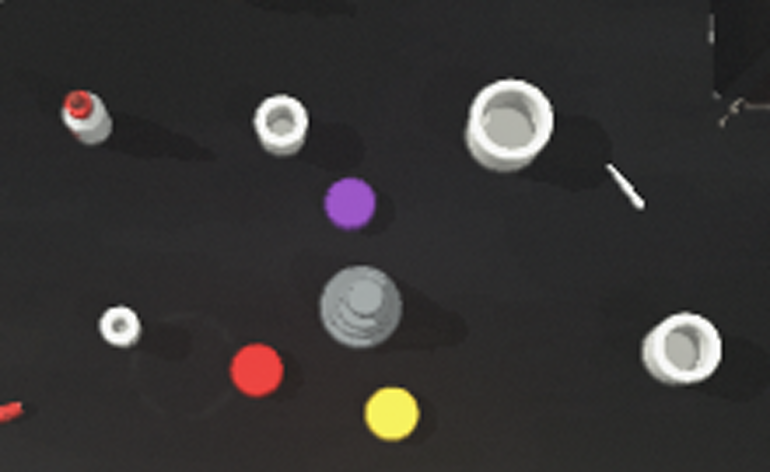

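View pics/scenecrop.png

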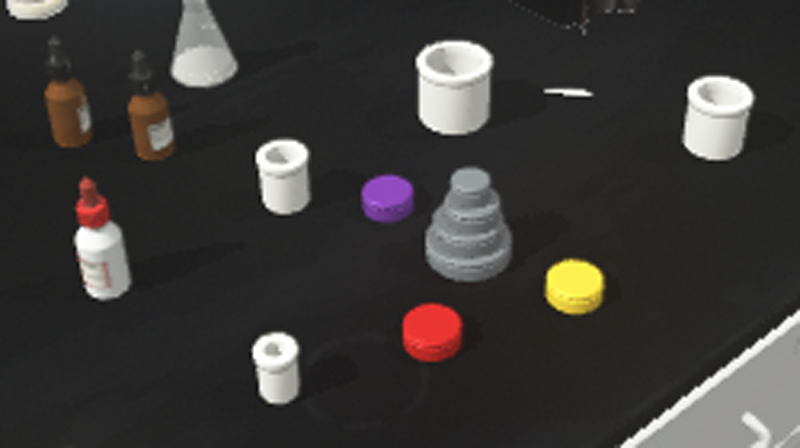

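```bash
python3 -m pendant '[[[0,0,0],[0,-0.117,0],0],[[0,0,0],[0,-0.117,0],0],[[0,0,0],[0,-0.117,0],0],[[0,0,0],[0,-0.117,0],0],[[1.45,0.2,-3.78],[0,0,0],0],[[1.45,0.2,-3.78],[0,0,0],0],[[1.45,0.2,-3.78],[0,0,0],0],[[1.45,0.2,-3.78],[0,0,0],0],[[1.45,0.2,-3.78],[0,0,0],0],[[1.45,0.2,-3.78],[0,0,0],0],[[1.45,0.2,-3.78],[0,0,0],0],[[1.45,0.2,-3.78],[0,0,0],0],[[1.45,0.2,-3.78],[0,0,0],0],[[1.45,0.2,-3.78],[0,0,0],0],[[1.45,0.2,-3.78],[0,0,0],0],[[1.45,0.2,-3.78],[0,0,0],0],[[1.45,0.2,-3.78],[0,0,0],0],[[1.45,0.2,-3.78],[0,0,0],0],[[0,0,0],[0,0,0],0],[[0,0,0],[0,0,0],0]]'
python3 - <<'E'
from h import *
s=bot.read_state();print(np.round(s["position"],4),np.round(s["tcp_rot"],3),s["time_s"])
c=bot.capture("wrist");save("w1",c["img"],None,1.5);print(cam(c)[2]);print(proj(c,[.485,.027,.072]))
E
```

```text
time_s: 1.92
position: [0.4858, 0.0261, 0.2641]
tcp_rot: [[1.0, 0.0, 0.006], [-0.006, 0.0, 1.0], [0.0, -1.0, 0.0]]
force: [0.4, 0.6, -0.4]
opening: 1.002
[0.4858 0.0261 0.2641] [[ 1.     0.     0.006]
 [-0.006  0.     1.   ]
 [ 0.    -1.     0.   ]] 1.9167
[0.40079927 0.02733183 0.35630711]
[258.49901969 184.97314084]
```

View pics/w1.png

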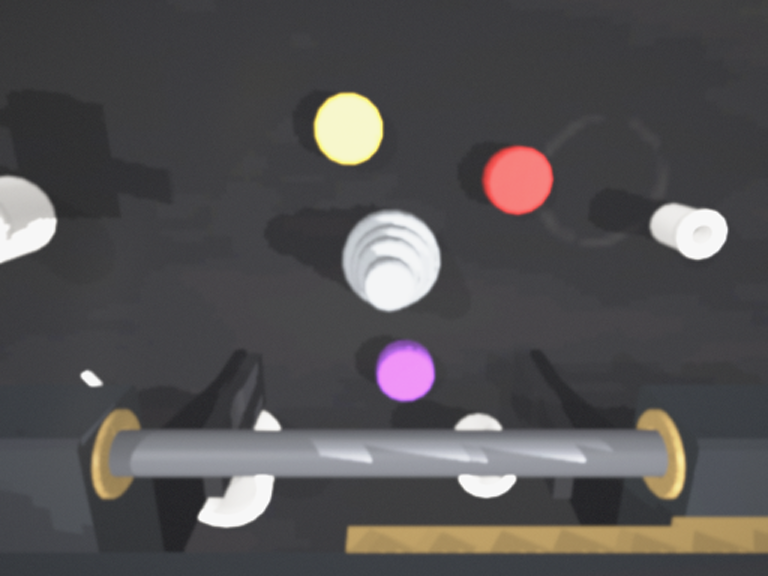

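```bash
cat >> h.py <<'E'
def circ(c,guess,z,r,name=None,k=4,p2=12):
    """Hough circle near world guess at height z, radius r; returns world centre"""
    u,v=proj(c,[guess[0],guess[1],z]);R,t,C=cam(c)
    d=(R@np.array([guess[0],guess[1],z])+t)[2];rp=c["fx"]*r/d
    h=int(rp*2.2);x0,y0=max(0,int(u)-h),max(0,int(v)-h)
    im=c["img"][y0:int(v)+h,x0:int(u)+h]
    g=cv2.cvtColor(cv2.resize(im,None,fx=k,fy=k,interpolation=cv2.INTER_CUBIC),cv2.COLOR_RGB2GRAY)
    cs=cv2.HoughCircles(cv2.GaussianBlur(g,(0,0),2),cv2.HOUGH_GRADIENT_ALT,1,3,param1=60,param2=0.3,minRadius=int(rp*k*.9),maxRadius=int(rp*k*1.1))
    o=cv2.cvtColor(g,cv2.COLOR_GRAY2RGB);res=[]
    if cs is not None:
        for q in cs[0][:4]:
            uu,vv=(q[0]+.5)/k-.5+x0,(q[1]+.5)/k-.5+y0
            res.append(np.r_[ray(c,uu,vv,z)[:2].round(4),uu.round(1),vv.round(1),(q[2]/k).round(1)])
        q=cs[0][0];cv2.circle(o,(int(q[0]),int(q[1])),int(q[2]),(255,0,0),1)
    if name: cv2.imwrite(f"pics/{name}.png",o[...,::-1])
    return "rp %.1f"%rp,res
E
python3 - <<'E'
from h import *
c=bot.capture("wrist")
for n,r,z in (("s",.015,.072),("m",.021,.054),("l",.027,.036),("xl",.033,.018)): print(n,circ(c,(.487,.028),z,r,"fit_"+n))
print(circ(c,(.468,.218),.042,.015,"fit_js"))
c=bot.capture("top")
for n,r,z,g in (("js",.015,.042,(.468,.218)),("jm",.021,.048,(.635,.094)),("jl",.027,.054,(.457,-.228)),("jxl",.033,.06,(.634,-.089)),("s",.015,.072,(.487,.027)),("xl",.033,.018,(.487,.027))): print(n,circ(c,g,z,r,"tfit_"+n,8))
import glob
ims=[cv2.resize(cv2.imread(f"pics/{n}.png"),(250,250)) for n in("fit_s","fit_m","fit_xl","tfit_js","tfit_jxl","tfit_jl")]
cv2.imwrite("pics/mos1.png",np.vstack([np.hstack(ims[:3]),np.hstack(ims[3:])]))
E
```

```text
s ('rp 17.3', [array([4.90100000e-01, 2.81000000e-02, 2.57899994e+02, 1.92100006e+02,
       1.70000000e+01])])
m ('rp 23.0', [array([4.88100000e-01, 2.74000000e-02, 2.57100006e+02, 1.84100006e+02,
       2.35000000e+01]), array([4.84800000e-01, 2.08000000e-02, 2.49899994e+02, 1.80600006e+02,
       2.27000008e+01]), array([4.87200000e-01, 3.43000000e-02, 2.64600006e+02, 1.83100006e+02,
       2.27000008e+01])])
l ('rp 28.0', [array([4.88600000e-01, 2.78000000e-02, 2.57600006e+02, 1.79399994e+02,
       2.83999996e+01]), array([4.86800000e-01, 2.52000000e-02, 2.54899994e+02, 1.77600006e+02,
       2.82000008e+01]), array([4.92400000e-01, 3.31000000e-02, 2.63100006e+02, 1.83100006e+02,
       2.81000004e+01])])
xl ('rp 32.5', [array([4.87300000e-01, 3.01000000e-02, 2.59899994e+02, 1.73399994e+02,
       3.27000008e+01])])
('rp 16.1', [array([4.66000000e-01, 2.21900000e-01, 4.66399994e+02, 1.56899994e+02,
       1.61000004e+01]), array([4.68300000e-01, 2.19300000e-01, 4.63100006e+02, 1.59399994e+02,
       1.55000000e+01])])
js ('rp 5.4', [array([4.69400000e-01, 2.19300000e-01, 2.03699997e+02, 2.22399994e+02,
       5.50000000e+00])])
jm ('rp 7.4', [])
jl ('rp 9.8', [array([ 4.60000000e-01, -2.31400000e-01,  3.66200012e+02,  2.28800003e+02,
        9.69999981e+00]), array([ 4.57400000e-01, -2.23400000e-01,  3.63299988e+02,  2.29699997e+02,
        9.80000019e+00]), array([ 4.56300000e-01, -2.36100000e-01,  3.67899994e+02,  2.30199997e+02,
        9.39999962e+00])])
jxl ('rp 11.7', [array([ 6.36300000e-01, -9.05000000e-02,  3.15399994e+02,  1.65100006e+02,
        1.21999998e+01]), array([ 6.35700000e-01, -9.72000000e-02,  3.17799988e+02,  1.65300003e+02,
        1.15000000e+01])])
s ('rp 5.5', [])
xl ('rp 11.6', [])
```

View pics/mos1.png

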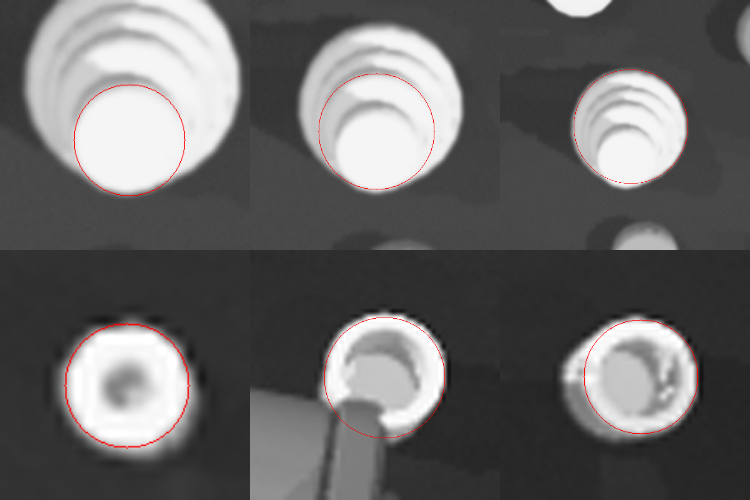

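```bash
python3 -m pendant '[[[0.2,2.5,0.2],[0,0.006,0],0],[[0,3,0],[0,0,0],0],[[0,3,0],[0,0,0],0],[[0,3,0],[0,0,0],0],[[0,1.5,0],[0,0,0],0],[[0,0.7,0],[0,0,0],0],[[0,0,0],[0,0,0],0],[[0,0,0],[0,0,0],1],[[0,0,0],[0,0,0],1],[[0,0,0],[0,0,0],1],[[0,0,0],[0,0,0],1],[[0,0,0],[0,0,0],1],[[0,0,0],[0,0,0],1]]'
python3 - <<'E'
from h import *
s=bot.read_state();print(np.round(s["position"],4),s["opening"])
c=bot.capture("wrist");save("w2",c["img"],None,1.5)
E
```

```text
time_s: 3.15
position: [0.4872, 0.0301, 0.1278]
tcp_rot: [[1.0, 0.001, 0.007], [-0.007, -0.0, 1.0], [0.001, -1.0, -0.0]]
force: [-0.5, -0.2, 0.1]
opening: 0.628
[0.4872 0.0301 0.1278] 0.6283979479439574
```

View pics/w2.png

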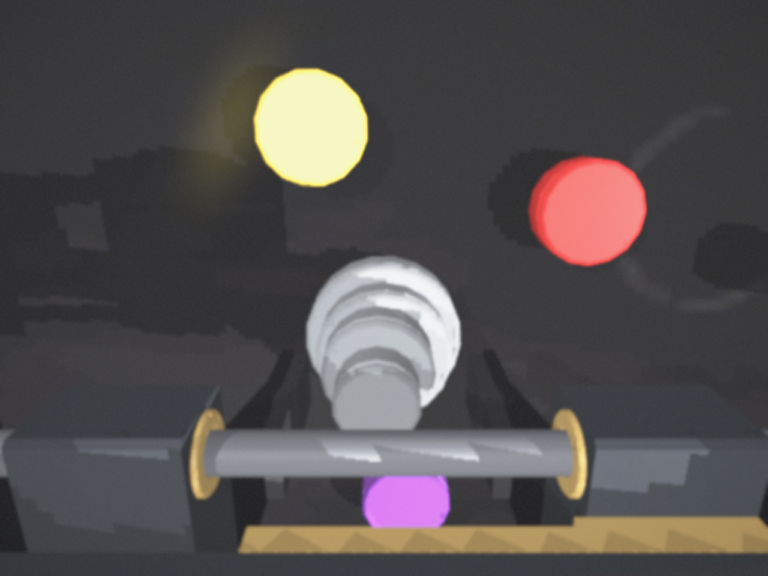

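```bash
python3 -m pendant '[[[0,0,0],[0,0,0],1],[[0,0,0],[0,0,0],1],[[0,0,0],[0,0,0],1],[[0,0,0],[0,0,0],1],[[0,0,0],[0,0,0],1],[[0,0,0],[0,0,0],1]]'
python3 - <<'E'
from h import *
s=bot.read_state();print(np.round(s["position"],4),s["opening"])
c=bot.capture("wrist");save("w3",c["img"],None,1.5)
E
```

```text
time_s: 3.7
position: [0.4869, 0.0301, 0.1272]
tcp_rot: [[1.0, -0.0, 0.007], [-0.007, -0.0, 1.0], [-0.0, -1.0, -0.0]]
force: [0.2, -0.6, 0.8]
opening: 0.322
[0.4869 0.0301 0.1272] 0.32214012139052506
```

View pics/w3.png

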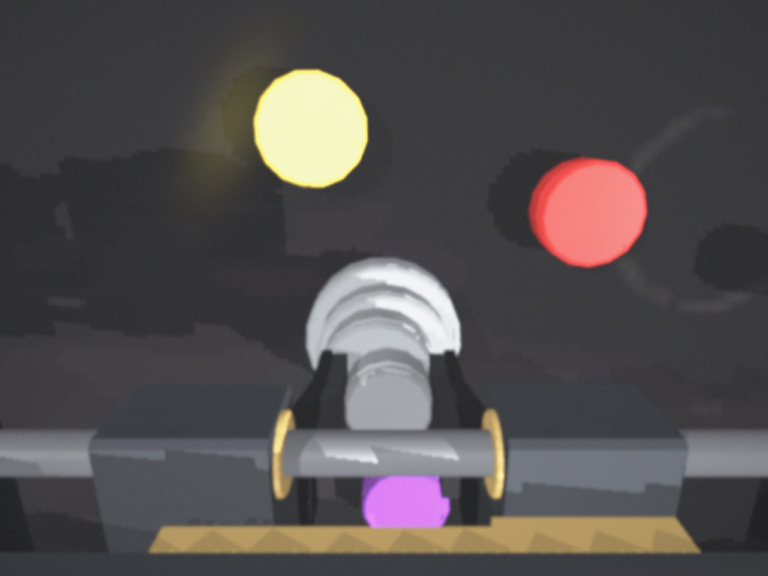

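```bash
python3 -m pendant '[[[0,-1,0],[0,0,0],1],[[0,-3,0],[0,0,0],1],[[0,-4,0],[0,0,0],1],[[0,-3,0],[0,0,0],1],[[-0.4,0,3],[0,-0.007,0],1],[[-0.4,0,4],[0,0,0],1],[[-0.4,0,4],[0,0,0],1],[[-0.4,0,4],[0,0,0],1],[[-0.2,0,3.2],[0,0,0],1],[[0,0,0.5],[0,0,0],1],[[0,0,0],[0,0,0],1],[[0,0,0],[0,0,0],1],[[0,0,0],[0,0,0],1]]'
python3 - <<'E'
from h import *
s=bot.read_state();print(np.round(s["position"],4),s["opening"])
c=bot.capture("wrist");save("w4",c["img"],None,1.5)
print(circ(c,(.468,.219),.042,.015,"f"))
p=s["position"];print(proj(c,[p[0],p[1],p[2]-.0545]),proj(c,[p[0],p[1],p[2]-.0725]))
E
```

```text
time_s: 4.83
position: [0.4691, 0.2161, 0.2374]
tcp_rot: [[1.0, -0.0, 0.001], [-0.001, -0.001, 1.0], [-0.0, -1.0, -0.001]]
force: [0.7, 0.2, -0.5]
opening: 0.32
[0.4691 0.2161 0.2374] 0.31981461047237564
('rp 17.2', [array([4.67000000e-01, 2.22000000e-01, 2.64399994e+02, 1.82600006e+02,
       1.76000004e+01])])
[256.81655361 267.7716776 ] [256.98022597 250.41528058]
```

View pics/w4.png

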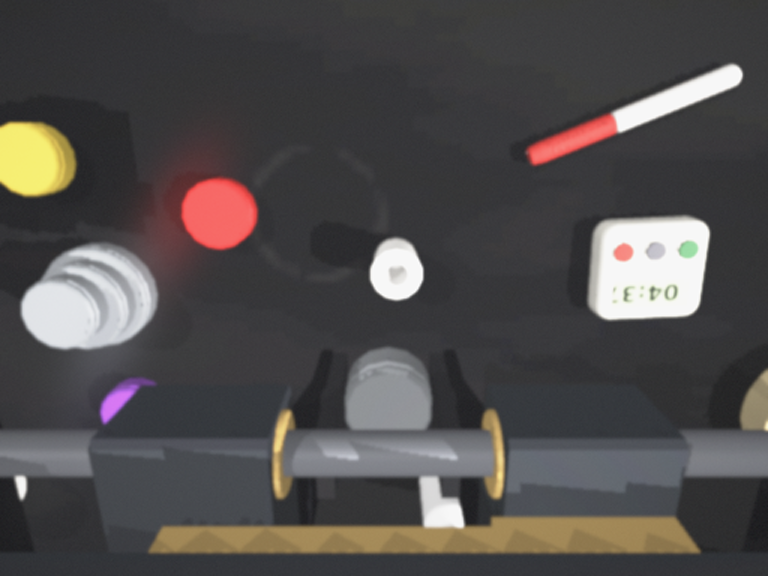

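```bash
cat >> h.py <<'E'
def drawc(c,o,cen,z,r,col):
    a=np.linspace(0,2*np.pi,90);P=np.array([proj(c,[cen[0]+r*np.cos(q),cen[1]+r*np.sin(q),z]) for q in a])
    return P
def overlay(c,circles,box,k,name):
    im=c["img"][box[1]:box[3],box[0]:box[2]];o=cv2.resize(im,None,fx=k,fy=k,interpolation=cv2.INTER_CUBIC)
    for cen,z,r,col in circles:
        P=(drawc(c,o,cen,z,r,col)-[box[0]-.5,box[1]-.5])*k
        cv2.polylines(o,[P.astype(np.int32)],True,col,1)
    cv2.imwrite(f"pics/{name}.png",np.ascontiguousarray(o[...,::-1]))
E
python3 - <<'E'
from h import *
s=bot.read_state();p=s["position"]
c=bot.capture("wrist")
overlay(c,[((p[0],p[1]),p[2]-.0545,.015,(255,0,0)),((p[0],p[1]),p[2]-.0725,.015,(0,255,0)),((.467,.2205),.042,.015,(255,0,0))],(200,150,330,310),4.5,"ov1")
E
```

```text
(no output)
```

View pics/ov1.png

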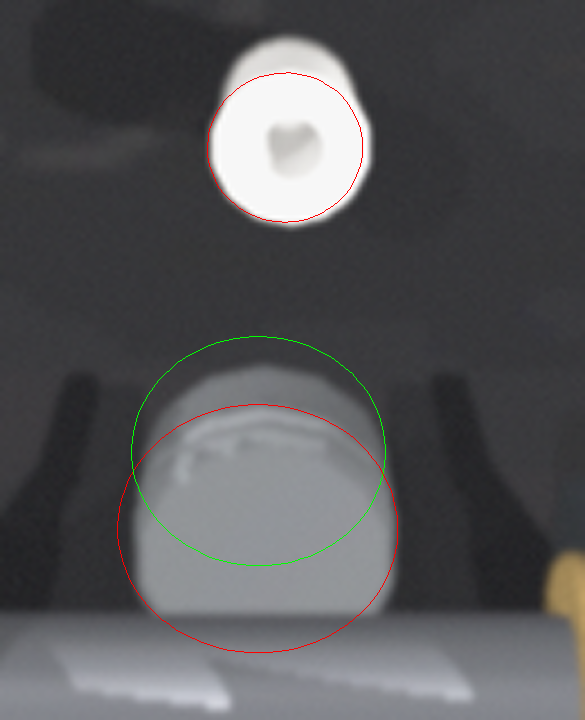

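```bash
python3 -m pendant '[[[-0.56,0,0.4],[0,0,0],1],[[0,2.5,0],[0,0,0],1],[[0,3.5,0],[0,0,0],1],[[0,3.0,0],[0,0,0],1],[[0,1.5,0],[0,0,0],1],[[0,0,0],[0,0,0],1],[[0,0,0],[0,0,0],1],[[0,0,0],[0,0,0],1]]'
python3 - <<'E'
from h import *
s=bot.read_state();print(np.round(s["position"],4),s["opening"])
c=bot.capture("wrist");save("w5",c["img"],(150,150,370,384),3.4)
for n in("scene","top"):
    c=bot.capture(n);u,v=proj(c,[.465,.22,.05]).astype(int);save("p5"+n,c["img"],(u-40,v-35,u+40,v+35),8)
E
```

```text
time_s: 5.6
position: [0.4641, 0.2211, 0.1331]
tcp_rot: [[1.0, 0.001, 0.0], [-0.0, 0.0, 1.0], [0.001, -1.0, 0.0]]
force: [0.0, 0.6, -0.1]
opening: 0.324
[0.4641 0.2211 0.1331] 0.32414320605370867
```

View pics/w5.png

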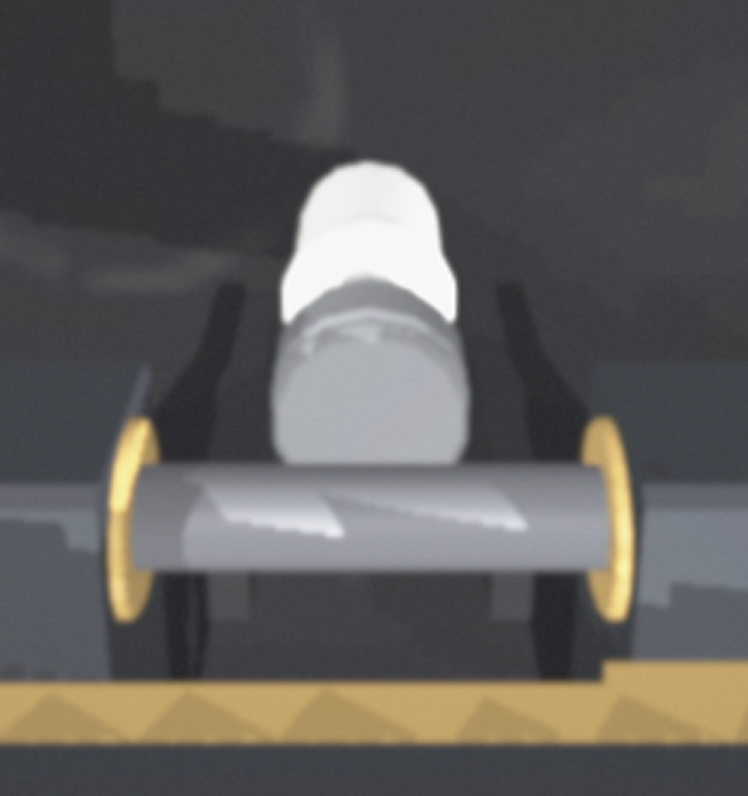

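View pics/p5scene.png

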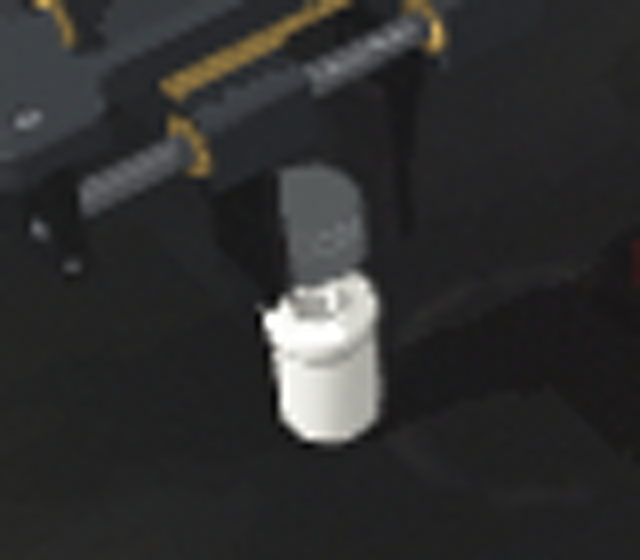

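```bash
python3 -m pendant '[[[0,1.0,0],[0,0,0],1],[[0,0.5,0],[0,0,0],1],[[0,0.2,0],[0,0,0],1],[[0,0,0],[0,0,0],1],[[0,0,0],[0,0,0],1]]'
python3 - <<'E'
from h import *
c=bot.capture("wrist");save("w6",c["img"],(150,150,370,384),3.4)
c=bot.capture("scene");u,v=proj(c,[.465,.22,.05]).astype(int);save("p6scene",c["img"],(u-40,v-35,u+40,v+35),8)
E
```

```text
time_s: 6.17
position: [0.4632, 0.2212, 0.1152]
tcp_rot: [[1.0, -0.001, -0.0], [0.0, -0.0, 1.0], [-0.001, -1.0, -0.0]]
force: [-1.3, -1.0, 2.7]
opening: 0.324
```

View pics/w6.png

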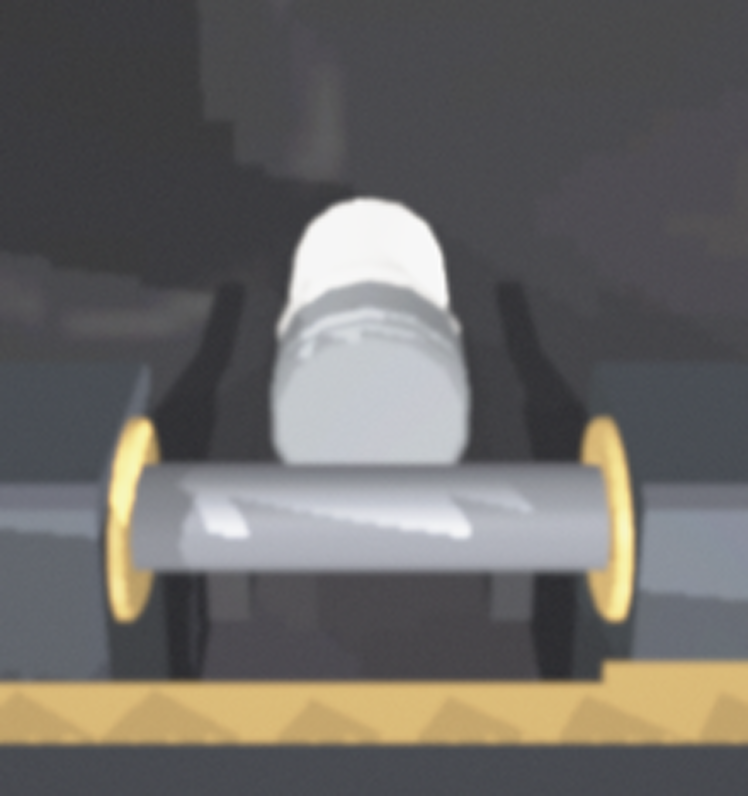

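View pics/p6scene.png

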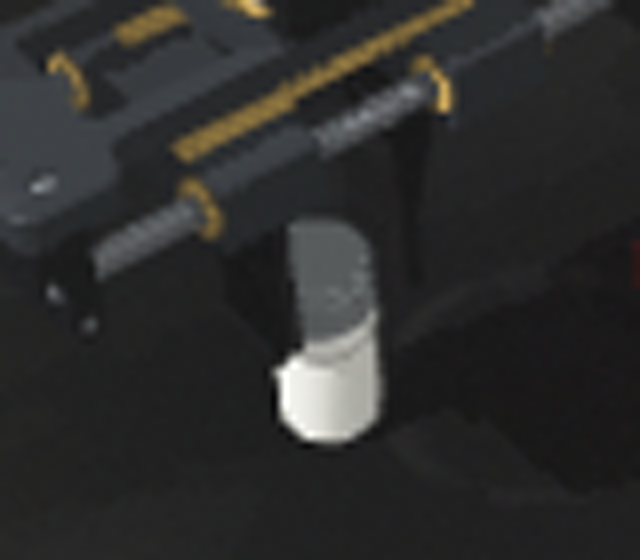

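```bash
python3 -m pendant '[[[0,0,0],[0,0,0],0],[[0,0,0],[0,0,0],0],[[0,0,0],[0,0,0],0],[[0,0,0],[0,0,0],0],[[0,-1,0],[0,0,0],0],[[0,-4,0],[0,0,0],0],[[0,-4,0],[0,0,0],0],[[0,-3,0],[0,0,0],0],[[0,0,0],[0,0,0],0],[[0,0,0],[0,0,0],0]]'
python3 - <<'E'
from h import *
c=bot.capture("wrist");save("w7",c["img"],(150,80,370,330),3.2)
print(circ(c,(.468,.22),.06,.015,"f7"))
c=bot.capture("scene");u,v=proj(c,[.465,.22,.05]).astype(int);save("p7scene",c["img"],(u-40,v-35,u+40,v+35),8)
E
```

```text
time_s: 7.1
position: [0.4645, 0.2215, 0.2377]
tcp_rot: [[1.0, 0.006, -0.0], [0.0, 0.001, 1.0], [0.006, -1.0, 0.001]]
force: [0.1, 0.8, -1.2]
opening: 0.957
('rp 18.2', [array([4.66500000e-01, 2.22300000e-01, 2.58100006e+02, 1.92100006e+02,
       1.73999996e+01])])
```

View pics/w7.png

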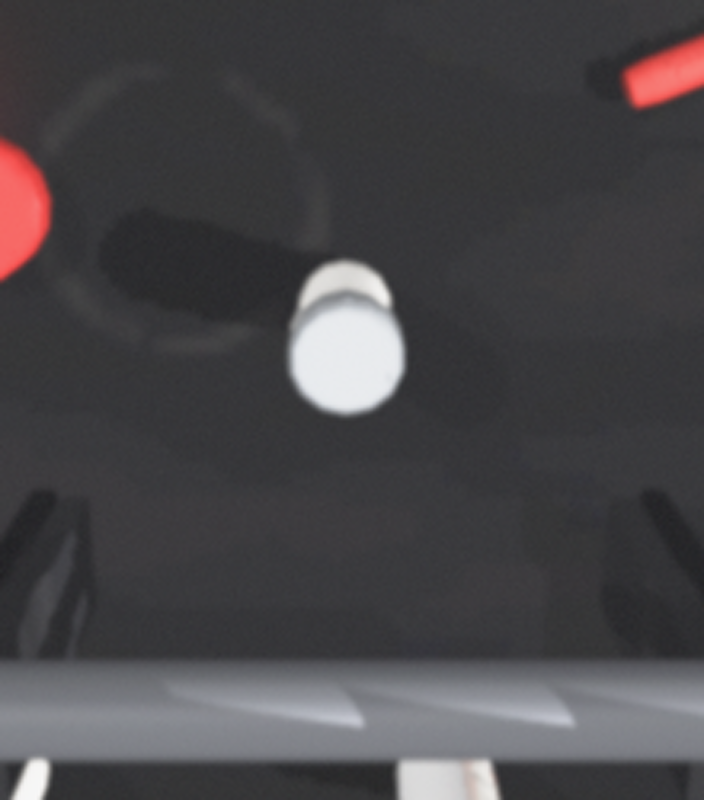

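View pics/p7scene.png

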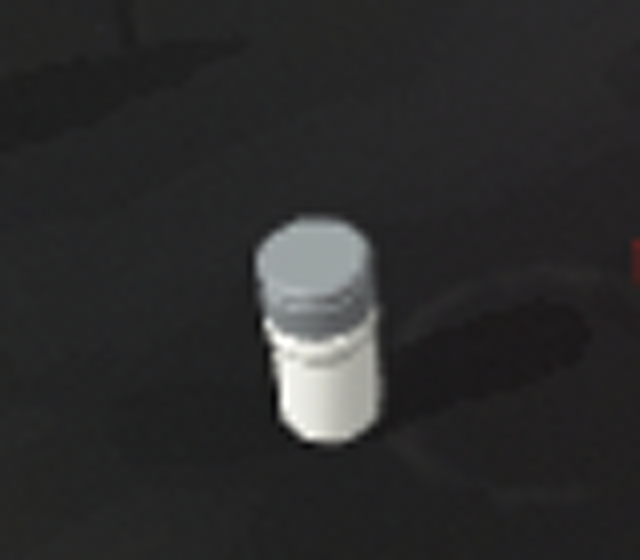

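```bash
python3 -m pendant '[[[0.4,0,-3],[0,0,0],0],[[0.5,0,-4],[0,0,0],0],[[0.5,0,-4],[0,0,0],0],[[0.5,0,-4],[0,0,0],0],[[0.4,0,-3.5],[0,0,0],0],[[0,0,-1],[0,0,0],0],[[0,0,0],[0,0,0],0],[[0,0,0],[0,0,0],0],[[0,0,0],[0,0,0],0]]'
python3 - <<'E'
from h import *
c=bot.capture("wrist");save("w8",c["img"],(150,80,370,330),3.2)
for n,r,z in (("m",.021,.054),("l",.027,.036),("xl",.033,.018)): print(n,circ(c,(.487,.028),z,r,"f8"+n))
E
```

```text
time_s: 7.95
position: [0.4856, 0.0274, 0.2344]
tcp_rot: [[1.0, -0.003, -0.001], [0.001, 0.001, 1.0], [-0.003, -1.0, 0.001]]
force: [-0.8, 0.2, 1.1]
opening: 0.998
m ('rp 25.2', [])
l ('rp 30.6', [array([4.89000000e-01, 2.67000000e-02, 2.56399994e+02, 1.88100006e+02,
       3.07000008e+01]), array([4.83000000e-01, 3.55000000e-02, 2.66399994e+02, 1.81600006e+02,
       2.92000008e+01])])
xl ('rp 35.4', [array([4.88800000e-01, 2.75000000e-02, 2.57399994e+02, 1.82399994e+02,
       3.52999992e+01])])
```

View pics/f8m.png

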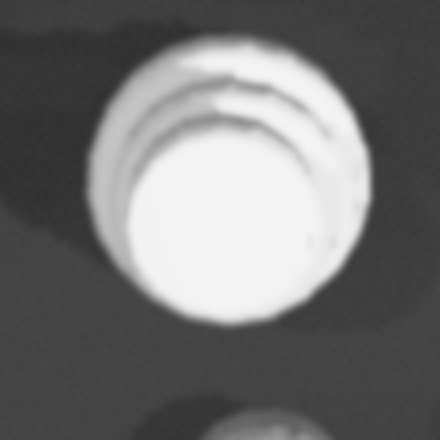

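Run:
```python
from h import *
c=bot.capture("wrist")
u,v=proj(c,[.487,.028,.054]);x0,y0=int(u)-55,int(v)-55
X=ray(c,(228.5)/4-.5+x0,224.5/4-.5+y0,.054);print(X)
overlay(c,[(X[:2],.054,.021,(255,0,0))],(x0,y0,x0+110,y0+110),5,"ov8")
```

```text
[0.48688797 0.02885962 0.054     ]
```

View pics/ov8.png

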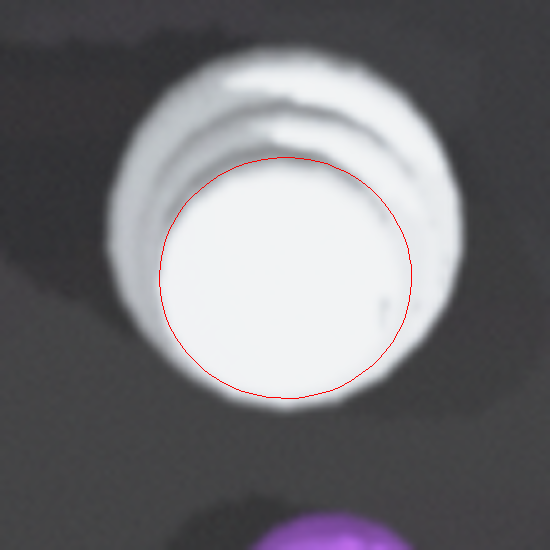

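```bash
python3 -m pendant '[[[0.2,2,0],[0,0,0],0],[[0,3,0],[0,0,0],0],[[0,3,0],[0,0,0],0],[[0,2.5,0],[0,0,0],0],[[0,1,0],[0,0,0],0],[[0,0,0],[0,0,0],0],[[0,0,0],[0,0,0],0]]'
python3 - <<'E'
from h import *
c=bot.capture("scene");u,v=proj(c,[.487,.027,.04]).astype(int);save("p9",c["img"],(u-45,v-45,u+45,v+30),8)
E
```

```text
time_s: 8.63
position: [0.4886, 0.027, 0.1203]
tcp_rot: [[1.0, -0.001, -0.002], [0.002, 0.0, 1.0], [-0.001, -1.0, 0.0]]
force: [0.2, -0.4, 0.5]
opening: 1.0
```

View pics/p9.png

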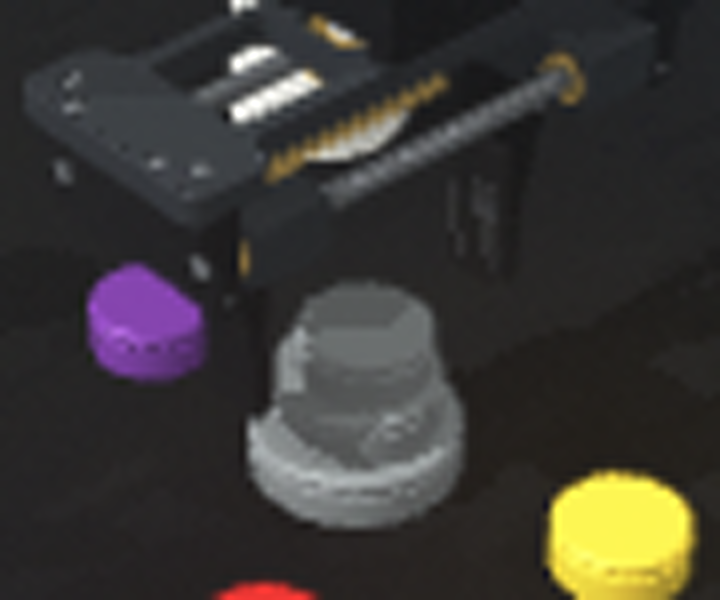

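```bash
python3 -m pendant '[[[0,0.7,0.1],[0,0,0],0],[[0,0.4,0],[0,0,0],0],[[0,0,0],[0,0,0],0],[[0,0,0],[0,0,0],1],[[0,0,0],[0,0,0],1],[[0,0,0],[0,0,0],1],[[0,0,0],[0,0,0],1],[[0,0,0],[0,0,0],1],[[0,0,0],[0,0,0],1],[[0,0,0],[0,0,0],1],[[0,0,0],[0,0,0],1],[[0,0,0],[0,0,0],1],[[0,0,0],[0,0,0],1],[[0,0,0],[0,0,0],1]]'
```

```text
time_s: 9.85
position: [0.4885, 0.0272, 0.1093]
tcp_rot: [[1.0, -0.0, -0.0], [0.0, -0.0, 1.0], [-0.0, -1.0, -0.0]]
force: [0.3, 0.9, -0.4]
opening: 0.461
```

```bash
python3 -m pendant '[[[0,-1,0],[0,0,0],1],[[0,-3,0],[0,0,0],1],[[0,-4,0],[0,0,0],1],[[0.5,-3.5,0],[0,0,0],1],[[2.5,-1,1.2],[0,0,0],1],[[3.3,0,1.5],[0,0,0],1],[[3.3,0,1.5],[0,0,0],1],[[3,0,1.5],[0,0,0],1],[[2,0,1],[0,0,0],1],[[0,0,0],[0,0,0],1],[[0,0,0],[0,0,0],1],[[0,0,0],[0,0,0],1]]'
python3 - <<'E'
from h import *
s=bot.read_state();p=s["position"]
c=bot.capture("wrist");r=circ(c,(.635,.094),.048,.021,"f10");print(r)
overlay(c,[((p[0],p[1]),p[2]-.0553,.021,(255,0,0)),((p[0],p[1]),p[2]-.0733,.021,(0,255,0)),((r[1][0][:2] if r[1] else (.635,.094)),.048,.021,(255,0,0))],(190,130,330,310),4.2,"ov10")
E
```

```text
time_s: 10.85
position: [0.6331, 0.0942, 0.2341]
tcp_rot: [[1.0, -0.002, -0.0], [0.0, -0.0, 1.0], [-0.002, -1.0, -0.0]]
force: [0.2, 1.6, -0.2]
opening: 0.463
('rp 24.8', [array([6.35500000e-01, 9.62000000e-02, 2.59899994e+02, 1.91100006e+02,
       2.47000008e+01]), array([6.29300000e-01, 9.75000000e-02, 2.61399994e+02, 1.84100006e+02,
       2.47999992e+01])])
```

View pics/ov10.png

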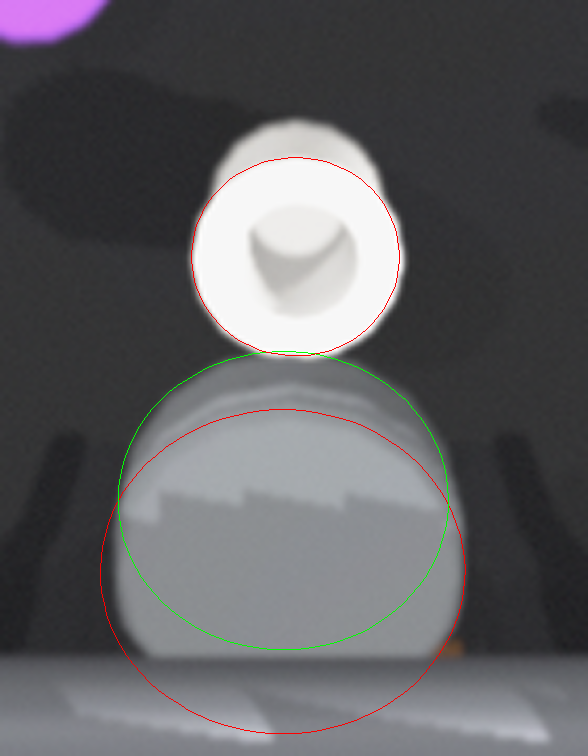

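```bash
python3 -m pendant '[[[0.26,0,0.1],[0,0,0],1],[[0,2.5,0],[0,0,0],1],[[0,3.5,0],[0,0,0],1],[[0,2.5,0],[0,0,0],1],[[0,1.0,0],[0,0,0],1],[[0,0,0],[0,0,0],1],[[0,0,0],[0,0,0],1],[[0,0,0],[0,0,0],1]]'
python3 - <<'E'
from h import *
c=bot.capture("wrist");save("w11",c["img"],(170,150,350,330),4)
E
```

```text
time_s: 11.57
position: [0.6383, 0.0951, 0.141]
tcp_rot: [[1.0, 0.003, 0.0], [-0.0, -0.0, 1.0], [0.003, -1.0, -0.0]]
force: [-0.3, -0.1, -0.6]
opening: 0.463
```

View pics/w11.png

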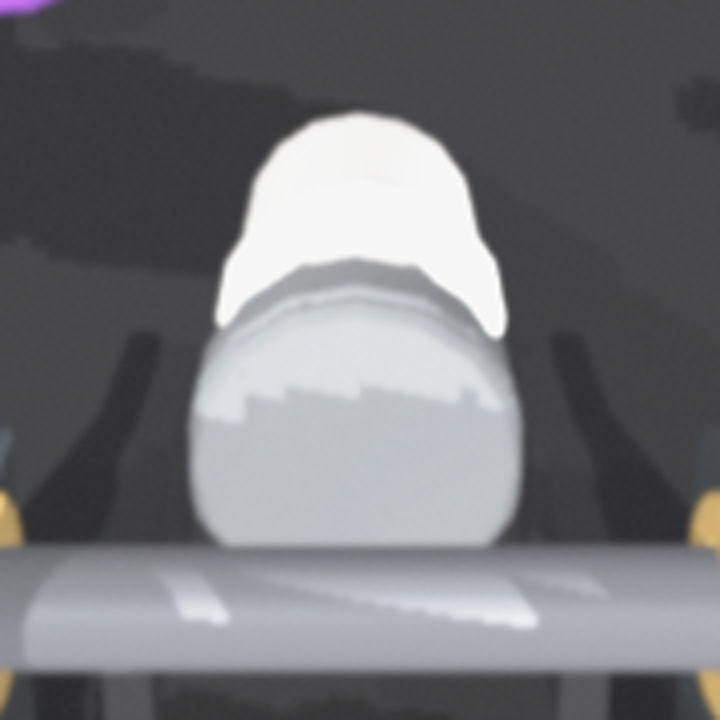

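```bash
python3 -m pendant '[[[0,0,0],[0,0,0],1],[[0,0,0],[0,0,0],1]]'; python3 -m pendant '[[[0,0,0],[0,0,0],1],[[0,0,0],[0,0,0],1]]'
```

```text
time_s: 11.78
position: [0.6379, 0.0953, 0.1408]
tcp_rot: [[1.0, 0.003, -0.0], [0.0, -0.0, 1.0], [0.003, -1.0, -0.0]]
force: [0.2, 0.3, -0.2]
opening: 0.459
time_s: 11.95
position: [0.6373, 0.0953, 0.1399]
tcp_rot: [[1.0, 0.001, -0.0], [0.0, -0.0, 1.0], [0.001, -1.0, -0.0]]
force: [0.1, -0.3, -0.8]
opening: 0.459
```

```bash
python3 -m pendant '[[[-0.1,0.8,0.05],[0,0,0],1],[[0,0.6,0],[0,0,0],1],[[0,0.2,0],[0,0,0],1],[[0,0,0],[0,0,0],1],[[0,0,0],[0,0,0],1],[[0,0,0],[0,0,0],1]]'
```

```text
time_s: 12.45
position: [0.6362, 0.0958, 0.1231]
tcp_rot: [[1.0, -0.0, -0.0], [0.0, -0.0, 1.0], [-0.0, -1.0, -0.0]]
force: [-0.2, -0.5, -0.5]
opening: 0.46
```

Lower the last 2 mm, look, then release.

```bash
python3 -m pendant '[[[-0.04,0.15,0],[0,0,0],1],[[0,0.07,0],[0,0,0],1],[[0,0,0],[0,0,0],1],[[0,0,0],[0,0,0],1]]'
python3 - <<'E'
from h import *
c=bot.capture("wrist");save("w12",c["img"],(170,150,350,330),4)
E
```

```text
time_s: 12.78
position: [0.6358, 0.0957, 0.1213]
tcp_rot: [[1.0, 0.0, -0.0], [0.0, -0.0, 1.0], [0.0, -1.0, -0.0]]
force: [0.1, -0.1, 0.7]
opening: 0.459
```

View pics/w12.png

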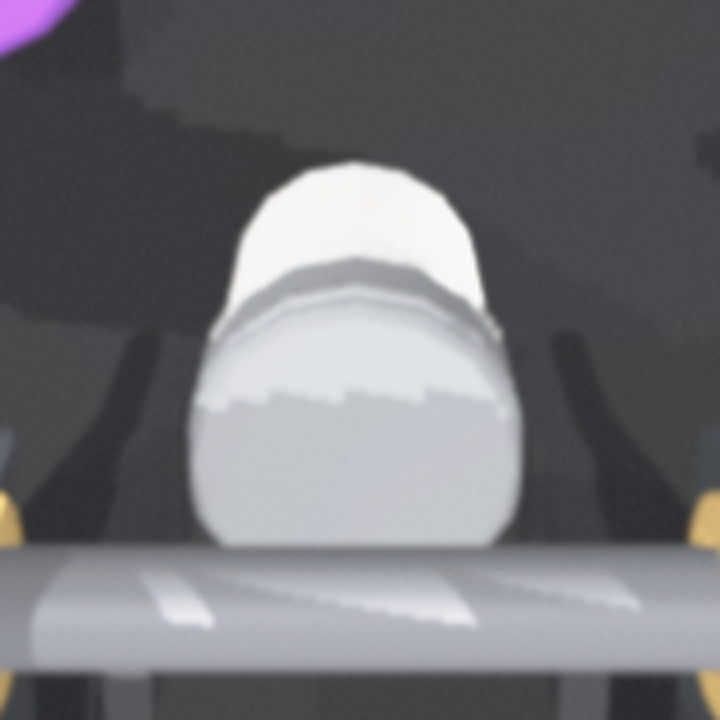

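```bash
python3 -m pendant '[[[0,0,0],[0,0,0],0],[[0,0,0],[0,0,0],0],[[0,0,0],[0,0,0],0],[[0,0,0],[0,0,0],0],[[0,-1,0],[0,0,0],0],[[0,-3,0],[0,0,0],0],[[0,-4,0],[0,0,0],0],[[0,-3,0],[0,0,0],0],[[0,0,0],[0,0,0],0],[[0,0,0],[0,0,0],0],[[0,0,0],[0,0,0],0]]'
python3 - <<'E'
from h import *
c=bot.capture("wrist");print(circ(c,(.636,.097),.066,.021,"f13"))
overlay(c,[((.6357,.0962),.066,.021,(255,0,0))],(190,100,330,260),3.5,"ov13")
c=bot.capture("scene");u,v=proj(c,[.636,.095,.05]).astype(int);save("p13",c["img"],(u-35,v-35,u+35,v+35),8)
a=cv2.imread("pics/ov13.png");b=cv2.imread("pics/p13.png");b=cv2.resize(b[:,60:380],(320,a.shape[0]));cv2.imwrite("pics/m13.png",np.hstack([a,b])[:590,:800])
E
```

```text
time_s: 13.75
position: [0.6352, 0.0958, 0.2312]
tcp_rot: [[1.0, -0.0, -0.0], [0.0, 0.0, 1.0], [-0.0, -1.0, 0.0]]
force: [0.7, 0.3, -0.3]
opening: 0.997
('rp 26.6', [array([6.31500000e-01, 9.68000000e-02, 2.58600006e+02, 1.91399994e+02,
       2.68999996e+01])])
```

View pics/m13.png

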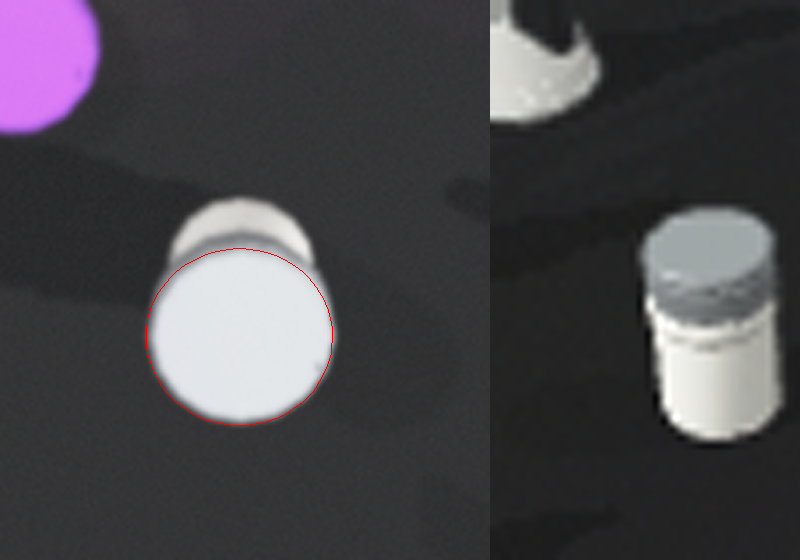

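```bash
python3 -m pendant '[[[-2,0,-0.9],[0,0,0],0],[[-3.5,0,-1.6],[0,0,0],0],[[-3.5,0,-1.6],[0,0,0],0],[[-3.4,0,-1.6],[0,0,0],0],[[-2.3,0,-1.1],[0,0,0],0],[[0,0,0],[0,0,0],0],[[0,0,0],[0,0,0],0],[[0,0,0],[0,0,0],0],[[0,0,0],[0,0,0],0]]'
python3 - <<'E'
from h import *
c=bot.capture("wrist")
r=circ(c,(.4885,.0275),.036,.027);print(r,circ(c,(.4885,.0275),.018,.033))
overlay(c,[(r[1][0][:2] if r[1] else (.4885,.0275),.036,.027,(255,0,0))],(190,120,330,250),5,"ov14")
E
```

```text
time_s: 14.6
position: [0.4901, 0.0278, 0.2308]
tcp_rot: [[1.0, 0.001, -0.001], [0.001, -0.0, 1.0], [0.001, -1.0, -0.0]]
force: [-0.6, 0.4, 0.6]
opening: 1.0
('rp 31.1', [array([4.88500000e-01, 3.06000000e-02, 2.60600006e+02, 1.83100006e+02,
       3.13999996e+01]), array([4.86000000e-01, 3.10000000e-02, 2.61100006e+02, 1.80399994e+02,
       3.18999996e+01])]) ('rp 35.9', [array([4.86800000e-01, 2.72000000e-02, 2.56899994e+02, 1.75899994e+02,
       3.62000008e+01])])
```

View pics/ov14.png

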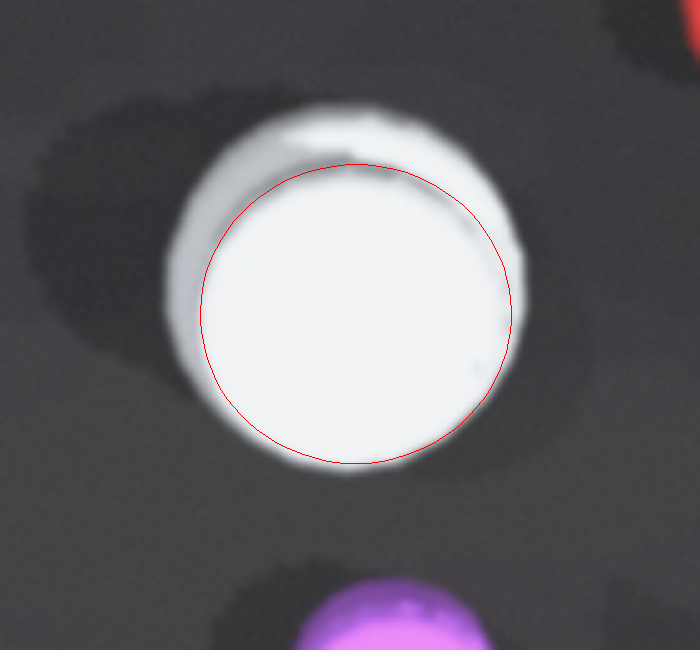

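```bash
python3 -m pendant '[[[0,2,0],[0,0,0],0],[[0,3.5,0],[0,0,0],0],[[0,3.5,0],[0,0,0],0],[[0,2.5,0],[0,0,0],0],[[0,1.4,0],[0,0,0],0],[[0,0,0],[0,0,0],0],[[0,0,0],[0,0,0],0],[[0,0,0],[0,0,0],0],[[0,0,0],[0,0,0],0]]'
```

```text
time_s: 15.4
position: [0.4898, 0.0278, 0.1031]
tcp_rot: [[1.0, 0.003, -0.001], [0.001, -0.0, 1.0], [0.003, -1.0, -0.0]]
force: [0.8, 0.3, 0.0]
opening: 1.003
```

```bash
python3 -m pendant '[[[0,0.7,0.05],[0,0,0],0],[[0,0.4,0],[0,0,0],0],[[0,0,0],[0,0,0],0],[[0,0,0],[0,0,0],1],[[0,0,0],[0,0,0],1],[[0,0,0],[0,0,0],1],[[0,0,0],[0,0,0],1],[[0,0,0],[0,0,0],1],[[0,0,0],[0,0,0],1],[[0,0,0],[0,0,0],1],[[0,0,0],[0,0,0],1],[[0,0,0],[0,0,0],1]]'
```

```text
time_s: 16.4
position: [0.4888, 0.0282, 0.0911]
tcp_rot: [[1.0, 0.0, -0.0], [0.0, -0.0, 1.0], [0.0, -1.0, -0.0]]
force: [0.1, 0.4, 0.4]
opening: 0.602
```

```bash
python3 -m pendant '[[[0,0,0],[0,0,0],1],[[0,-1,0],[0,0,0],1],[[0,-3.5,0],[0,0,0],1],[[0,-4,0],[0,0,0],1],[[0,-4,0],[0,0,0],1],[[-0.3,-2,-3],[0,0,0],1],[[-0.5,0,-4],[0,0,0],1],[[-0.5,0,-4],[0,0,0],1],[[-0.5,0,-4],[0,0,0],1],[[-0.5,0,-4],[0,0,0],1],[[-0.4,0,-4],[0,0,0],1],[[-0.2,0,-2.6],[0,0,0],1],[[0,0,0],[0,0,0],1],[[0,0,0],[0,0,0],1],[[0,0,0],[0,0,0],1],[[0,0,0],[0,0,0],1]]'
python3 - <<'E'
from h import *
s=bot.read_state();p=s["position"]
c=bot.capture("wrist");r=circ(c,(.459,-.229),.054,.027);print(r)
overlay(c,[((p[0],p[1]),p[2]-.0553,.027,(255,0,0)),((p[0],p[1]),p[2]-.0733,.027,(0,255,0)),((r[1][0][:2] if r[1] else (.459,-.229)),.054,.027,(255,0,0))],(190,130,330,310),4.2,"ov15")
E
```

```text
time_s: 17.73
position: [0.4594, -0.2262, 0.2361]
tcp_rot: [[1.0, -0.001, -0.001], [0.001, 0.001, 1.0], [-0.001, -1.0, 0.001]]
force: [-0.2, 0.4, -0.9]
opening: 0.598
('rp 32.3', [array([ 4.54800000e-01, -2.27700000e-01,  2.55399994e+02,  1.84399994e+02,
        3.32000008e+01])])
```

View pics/ov15.png

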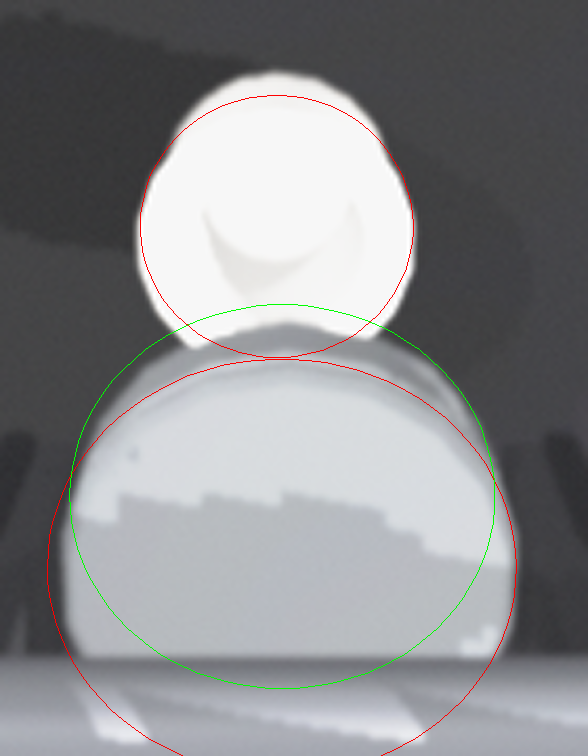

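```bash
python3 -m pendant '[[[2.5,0,0],[0,0,0],1],[[0,0,-0.2],[0,0,0],1],[[0,0,0],[0,0,0],1],[[0,0,0],[0,0,0],1],[[0,0,0],[0,0,0],1]]'
python3 - <<'E'
from h import *
c=bot.capture("wrist");r=circ(c,(.459,-.229),.054,.027);print(r)
s=bot.read_state();p=s["position"];print(p)
overlay(c,[((p[0],p[1]),p[2]-.0553,.027,(255,0,0)),((p[0],p[1]),p[2]-.0733,.027,(0,255,0)),((.459,-.2279),.054,.027,(255,0,0)),((.459,-.2279),.054,.019,(0,0,255))],(190,100,330,310),3.6,"ov16")
E
```

```text
time_s: 18.2
position: [0.4841, -0.2288, 0.2358]
tcp_rot: [[1.0, -0.001, -0.001], [0.001, 0.001, 1.0], [-0.001, -1.0, 0.001]]
force: [-0.2, -0.2, -1.1]
opening: 0.598
('rp 33.2', [array([ 4.56000000e-01, -2.26600000e-01,  2.59899994e+02,  1.56600006e+02,
        3.45000000e+01])])
[ 0.48410072 -0.22897146  0.23591252]
```

View pics/ov16.png

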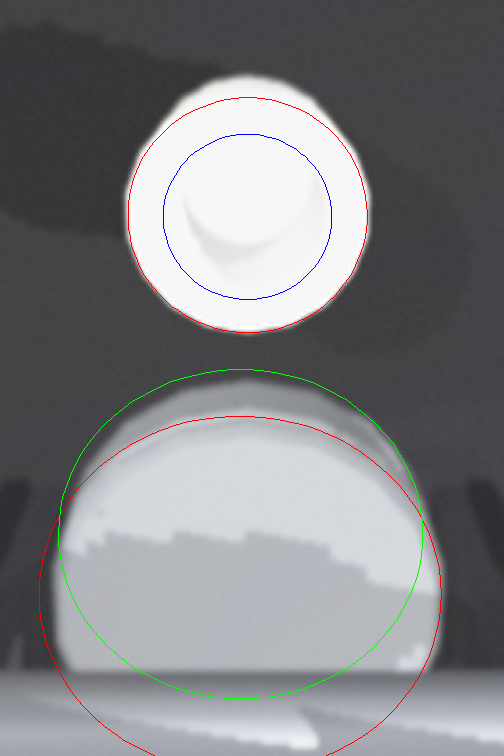

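```bash
python3 -m pendant '[[[-2.6,0,0],[0,0,0],1],[[0,2.5,0],[0,0,0],1],[[0,3.5,0],[0,0,0],1],[[0,2.2,0],[0,0,0],1],[[0,0.8,0],[0,0,0],1],[[0,0,0],[0,0,0],1],[[0,0,0],[0,0,0],1],[[0,0,0],[0,0,0],1],[[0,0,0],[0,0,0],1],[[0,0,0],[0,0,0],1]]'
python3 - <<'E'
from h import *
c=bot.capture("wrist");save("w17",c["img"],(160,130,360,330),4)
E
```

```text
time_s: 19.08
position: [0.4594, -0.2302, 0.1473]
tcp_rot: [[1.0, 0.002, -0.0], [0.0, -0.002, 1.0], [0.002, -1.0, -0.002]]
force: [-0.2, -0.3, -1.2]
opening: 0.6
```

View pics/w17.png

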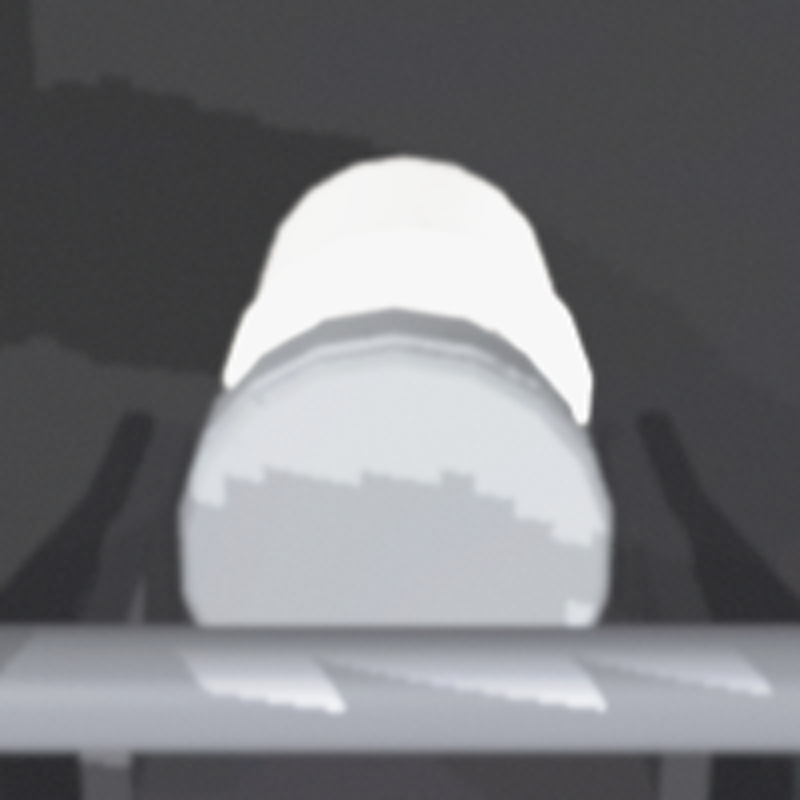

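```bash
python3 -m pendant '[[[-0.08,0.8,0.14],[0,0,0],1],[[0,0.7,0],[0,0,0],1],[[0,0.2,0],[0,0,0],1],[[0,0,0],[0,0,0],1],[[0,0,0],[0,0,0],1],[[0,0,0],[0,0,0],1],[[0,0,0],[0,0,0],1]]'
python3 - <<'E'
from h import *
c=bot.capture("wrist");save("w18",c["img"],(160,130,360,330),4)
E
```

```text
time_s: 19.72
position: [0.4581, -0.2285, 0.1291]
tcp_rot: [[1.0, 0.0, -0.0], [0.0, -0.0, 1.0], [0.0, -1.0, -0.0]]
force: [0.5, -0.2, -1.1]
opening: 0.595
```

View pics/w18.png

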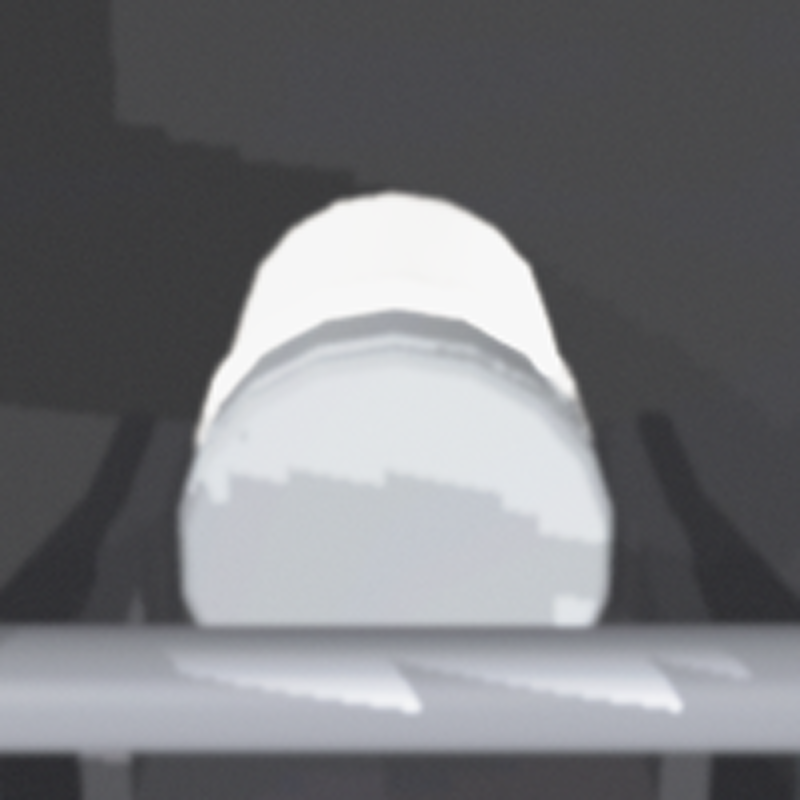

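```bash
python3 -m pendant '[[[0,0.12,-0.03],[0,0,0],1],[[0,0.07,0],[0,0,0],1],[[0,0,0],[0,0,0],1],[[0,0,0],[0,0,0],1]]'
```

```text
time_s: 20.1
position: [0.458, -0.2287, 0.1272]
tcp_rot: [[1.0, -0.0, -0.0], [0.0, 0.0, 1.0], [-0.0, -1.0, 0.0]]
force: [-0.5, 0.7, -1.1]
opening: 0.6
```

```bash
python3 -m pendant '[[[0,0,0],[0,0,0],0],[[0,0,0],[0,0,0],0],[[0,0,0],[0,0,0],0],[[0,0,0],[0,0,0],0],[[0,-1,0],[0,0,0],0],[[0,-3,0],[0,0,0],0],[[0,-4,0],[0,0,0],0],[[0,-3,0],[0,0,0],0],[[0,0,0],[0,0,0],0],[[0,0,0],[0,0,0],0],[[0,0,0],[0,0,0],0]]'
python3 - <<'E'
from h import *
c=bot.capture("wrist");print(circ(c,(.459,-.228),.072,.027))
overlay(c,[((.459,-.2279),.072,.027,(255,0,0))],(190,100,330,260),3.5,"ov19")
c=bot.capture("scene");u,v=proj(c,[.459,-.228,.05]).astype(int);save("p19",c["img"],(u-35,v-35,u+35,v+35),8)
a=cv2.imread("pics/ov19.png");b=cv2.imread("pics/p19.png");b=cv2.resize(b[:,60:500],(310,395));b=cv2.copyMakeBorder(b,0,a.shape[0]-395,0,0,0);cv2.imwrite("pics/m19.png",np.hstack([a,b])[:590,:800])
E
```

```text
time_s: 21.02
position: [0.4576, -0.2283, 0.2373]
tcp_rot: [[1.0, -0.0, -0.0], [0.0, 0.0, 1.0], [-0.0, -1.0, 0.0]]
force: [0.8, -0.7, -0.3]
opening: 1.002
('rp 34.2', [array([ 4.56600000e-01, -2.28500000e-01,  2.57100006e+02,  1.94600006e+02,
        3.42000008e+01])])
```

View pics/m19.png

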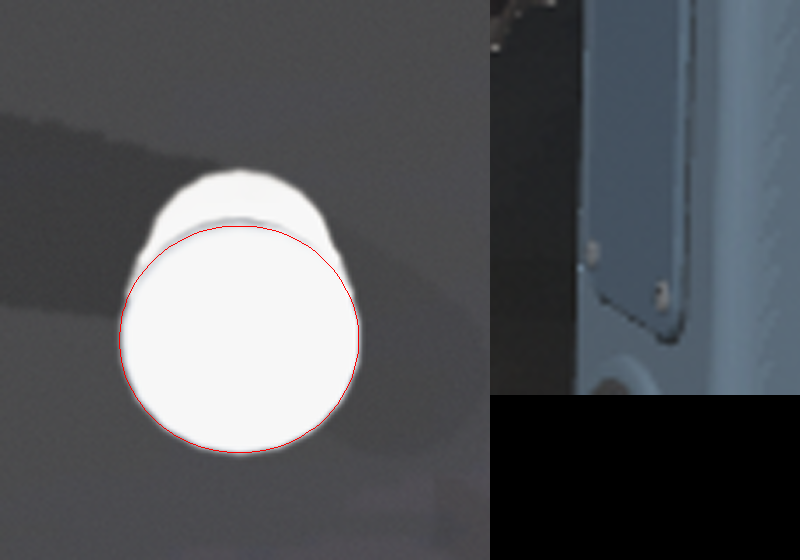

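```bash
python3 -m pendant '[[[0.3,0,2.5],[0,0,0],0],[[0.5,0,4],[0,0,0],0],[[0.5,0,4],[0,0,0],0],[[0.5,0,4],[0,0,0],0],[[0.5,0,4],[0,0,0],0],[[0.5,0,4],[0,0,0],0],[[0.2,0,3],[0,0,0],0],[[0,0,0],[0,0,0],0],[[0,0,0],[0,0,0],0],[[0,0,0],[0,0,0],0],[[0,0,0],[0,0,0],0]]'
python3 - <<'E'
from h import *
c=bot.capture("wrist")
r=circ(c,(.487,.0275),.018,.033);print(r)
overlay(c,[(r[1][0][:2] if r[1] else (.487,.0275),.018,.033,(255,0,0))],(190,110,330,250),5,"ov20")
E
```

```text
time_s: 22.03
position: [0.4878, 0.0253, 0.2365]
tcp_rot: [[1.0, -0.001, 0.001], [-0.001, -0.0, 1.0], [-0.001, -1.0, -0.0]]
force: [-0.2, 0.5, -0.4]
opening: 0.999
('rp 35.3', [array([4.85500000e-01, 2.77000000e-02, 2.60100006e+02, 1.75899994e+02,
       3.52000008e+01])])
```

View pics/ov20.png

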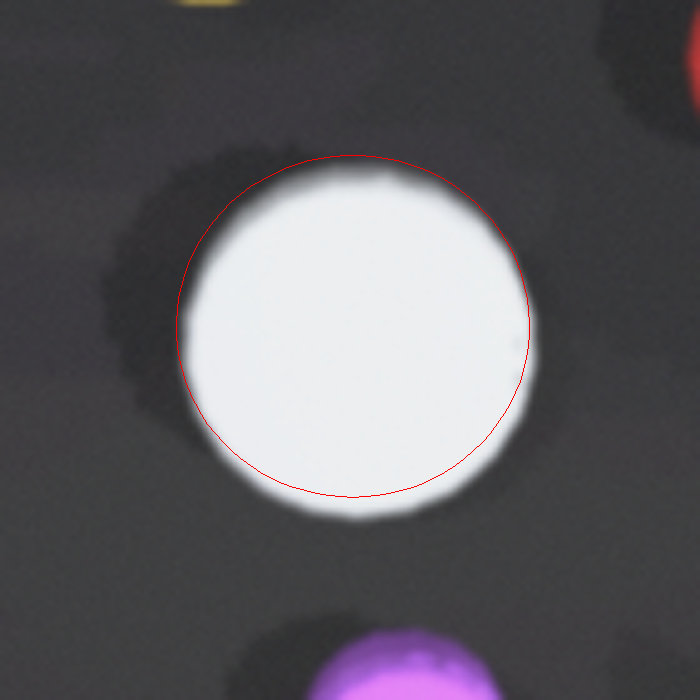

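Run:
```python
from h import *
c=bot.capture("wrist")
g=cv2.cvtColor(c["img"],cv2.COLOR_RGB2GRAY)[110:222,200:310]
for th in(140,170,200):
    m=(g>th).astype(np.uint8);k=max(cv2.findContours(m,0,cv2.CHAIN_APPROX_NONE)[0],key=cv2.contourArea)
    e=cv2.fitEllipse(k);print(e,ray(c,e[0][0]+200,e[0][1]+110,.018))
```

```text
((61.723426818847656, 68.3926010131836), (67.72724151611328, 68.94638061523438), 80.4631118774414) [0.48820979 0.02902118 0.018     ]
((61.78726577758789, 68.60383605957031), (66.2557373046875, 68.05485534667969), 81.29378509521484) [0.48841501 0.02908126 0.018     ]
((61.88075256347656, 68.83242797851562), (64.55488586425781, 66.86674499511719), 79.45912170410156) [0.48863723 0.02916918 0.018     ]
```

```bash
python3 -m pendant '[[[0,2,0.28],[0,0,0],0],[[0,3.5,0],[0,0,0],0],[[0,3.5,0],[0,0,0],0],[[0,3,0],[0,0,0],0],[[0,2,0],[0,0,0],0],[[0,0.8,0],[0,0,0],0],[[0,0,0],[0,0,0],0],[[0,0,0],[0,0,0],0],[[0,0,0],[0,0,0],0],[[0,0,0],[0,0,0],0]]'
```

```text
time_s: 22.97
position: [0.4889, 0.0288, 0.0905]
tcp_rot: [[1.0, 0.003, 0.0], [-0.0, -0.001, 1.0], [0.003, -1.0, -0.001]]
force: [-0.1, 0.1, 0.4]
opening: 0.999
```

```bash
python3 -m pendant '[[[0,1.0,-0.03],[0,0,0],0],[[0,0.5,0],[0,0,0],0],[[0,0.15,0],[0,0,0],0],[[0,0,0],[0,0,0],0],[[0,0,0],[0,0,0],1],[[0,0,0],[0,0,0],1],[[0,0,0],[0,0,0],1],[[0,0,0],[0,0,0],1],[[0,0,0],[0,0,0],1],[[0,0,0],[0,0,0],1],[[0,0,0],[0,0,0],1],[[0,0,0],[0,0,0],1]]'
```

```text
time_s: 23.97
position: [0.4881, 0.0288, 0.0728]
tcp_rot: [[1.0, 0.0, -0.0], [0.0, -0.0, 1.0], [0.0, -1.0, -0.0]]
force: [-0.5, 0.2, 0.4]
opening: 0.741
```

```bash
python3 -m pendant '[[[0,0,0],[0,0,0],1],[[0,-1,0],[0,0,0],1],[[0,-3,0],[0,0,0],1],[[0,-4,0],[0,0,0],1],[[0,-4,0],[0,0,0],1],[[0,-4,0],[0,0,0],1],[[2,-1,-1.3],[0,0,0],1],[[3.2,0,-2.1],[0,0,0],1],[[3.2,0,-2.1],[0,0,0],1],[[3.2,0,-2.1],[0,0,0],1],[[3.2,0,-2.1],[0,0,0],1],[[3.2,0,-2.1],[0,0,0],1],[[0,0,0],[0,0,0],1],[[0,0,0],[0,0,0],1],[[0,0,0],[0,0,0],1],[[0,0,0],[0,0,0],1]]'
python3 - <<'E'
from h import *
s=bot.read_state();p=s["position"]
c=bot.capture("wrist");r=circ(c,(.635,-.09),.06,.033);print(r)
overlay(c,[((p[0],p[1]),p[2]-.0548,.033,(255,0,0)),((p[0],p[1]),p[2]-.0728,.033,(0,255,0)),((.635,-.09),.06,.033,(255,0,0))],(180,90,340,310),3.5,"ov21")
E
```

```text
time_s: 25.3
position: [0.6663, -0.0881, 0.2424]
tcp_rot: [[1.0, -0.003, -0.001], [0.001, 0.001, 1.0], [-0.003, -1.0, 0.001]]
force: [-0.0, -0.2, -1.8]
opening: 0.737
('rp 40.8', [array([ 6.36700000e-01, -9.00000000e-02,  2.54899994e+02,  1.54899994e+02,
        4.15000000e+01])])
```

View pics/ov21.png

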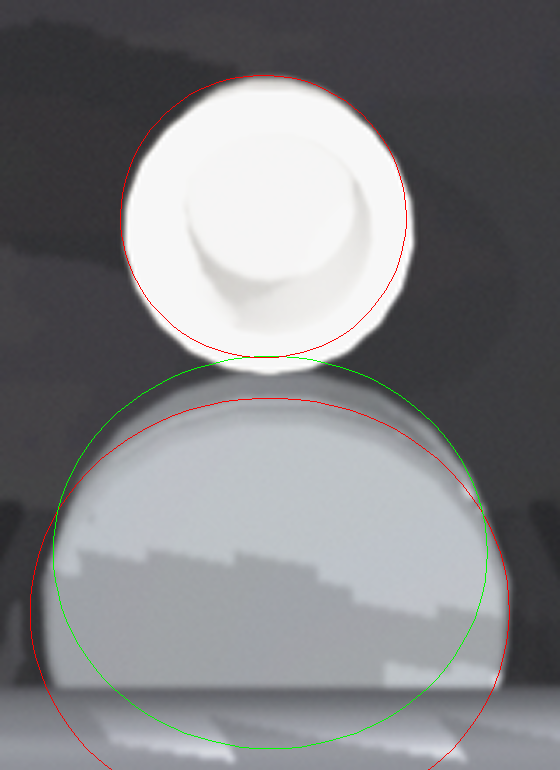

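Run:
```python
from h import *
from scipy.optimize import least_squares
c=bot.capture("wrist")
x0,y0=205,100
g=cv2.cvtColor(c["img"],cv2.COLOR_RGB2GRAY)[y0:210,x0:310]
for th in(140,190,215):
    m=(g>th).astype(np.uint8);k=max(cv2.findContours(m,0,cv2.CHAIN_APPROX_NONE)[0],key=cv2.contourArea)[:,0]
    k=k[(k[:,1]+y0>153)&(k[:,1]+y0<194+6)]
    P=np.array([ray(c,a+x0,b+y0,.06)[:2] for a,b in k])
    f=least_squares(lambda q:np.hypot(P[:,0]-q[0],P[:,1]-q[1])-q[2],[.637,-.089,.033]);print(th,f.x.round(4),len(k),np.sqrt(2*f.cost/len(k)).round(5))
```

```text
140 [ 0.6388 -0.0887  0.033 ] 119 0.00025
190 [ 0.6385 -0.0887  0.0329] 118 0.00025
215 [ 0.6384 -0.0888  0.0328] 117 0.00025
```

```bash
python3 -m pendant '[[[-2.8,0,-0.1],[0,0,0],1],[[0,2.5,0],[0,0,0],1],[[0,3.5,0],[0,0,0],1],[[0,2.2,0],[0,0,0],1],[[0,0.8,0],[0,0,0],1],[[0,0,0],[0,0,0],1],[[0,0,0],[0,0,0],1],[[0,0,0],[0,0,0],1],[[0,0,0],[0,0,0],1],[[0,0,0],[0,0,0],1],[[0,0,0],[0,0,0],1]]'
python3 - <<'E'
from h import *
c=bot.capture("wrist");save("w22",c["img"],(160,130,360,330),4)
E
```

```text
time_s: 26.32
position: [0.6405, -0.0903, 0.1539]
tcp_rot: [[1.0, 0.002, -0.0], [0.0, -0.001, 1.0], [0.002, -1.0, -0.001]]
force: [0.0, -0.6, -1.5]
opening: 0.738
```

View pics/w22.png

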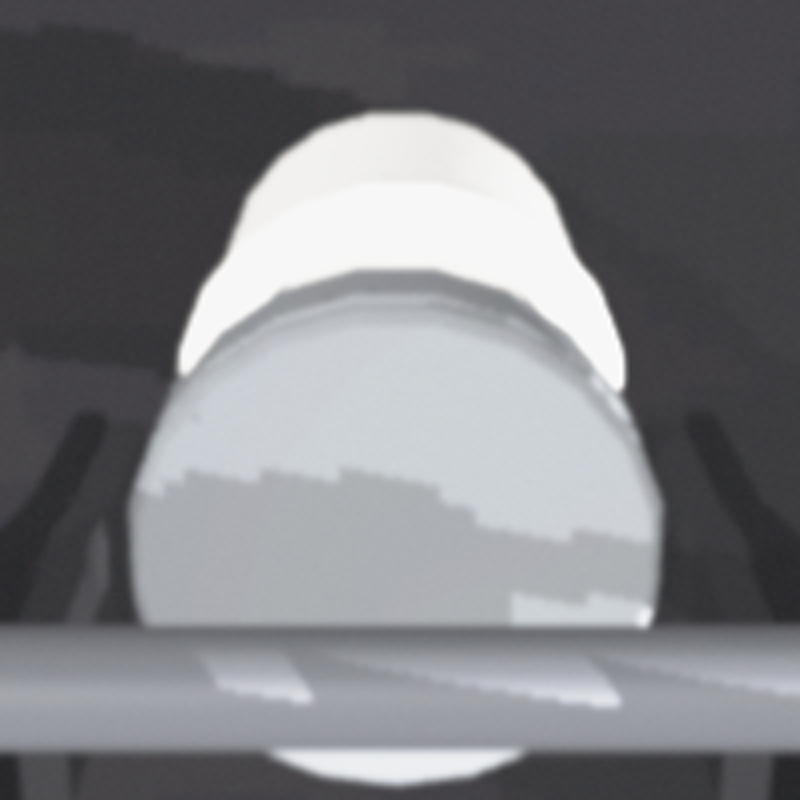

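```bash
python3 -m pendant '[[[-0.08,0.8,0.08],[0,0,0],1],[[0,0.8,0],[0,0,0],1],[[0,0.3,0],[0,0,0],1],[[0,0,0],[0,0,0],1],[[0,0,0],[0,0,0],1],[[0,0,0],[0,0,0],1],[[0,0,0],[0,0,0],1]]'
python3 - <<'E'
from h import *
c=bot.capture("wrist");save("w23",c["img"],(160,130,360,330),4)
E
```

```text
time_s: 26.95
position: [0.639, -0.0893, 0.1332]
tcp_rot: [[1.0, -0.001, -0.0], [0.0, 0.0, 1.0], [-0.001, -1.0, 0.0]]
force: [-0.2, -0.2, -1.6]
opening: 0.738
```

View pics/w23.png

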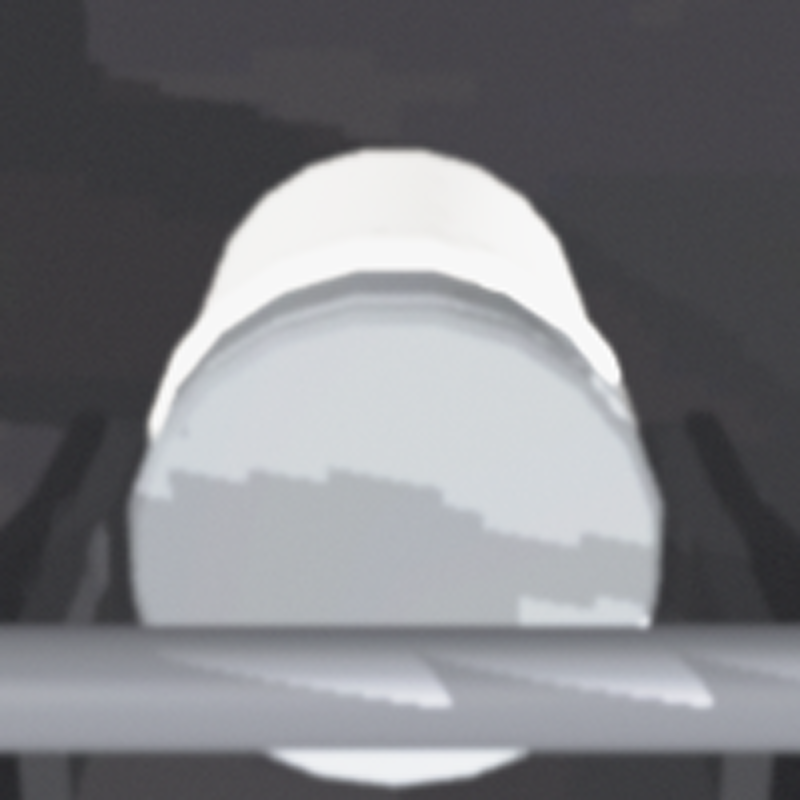

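Run:
```python
from h import *
s=bot.read_state();p=s["position"];c=bot.capture("wrist")
print(p,ray(c,258.5,130+270/4,.0604),ray(c,258.5,130+785/4,.0784))
overlay(c,[((p[0],p[1]),.0784,.033,(255,0,0)),((p[0],p[1]),.0604,.033,(0,255,0)),((.6386,-.0888),.06,.033,(0,0,255))],(160,130,360,330),3.5,"ov23")
c=bot.capture("scene");u,v=proj(c,[.636,-.09,.06]).astype(int);save("p23",c["img"],(u-40,v-35,u+40,v+35),8)
```

```text
[ 0.63904636 -0.08932093  0.13329902] [ 0.60950036 -0.08846761  0.0604    ] [ 0.67316368 -0.08846327  0.0784    ]
```

View pics/ov23.png

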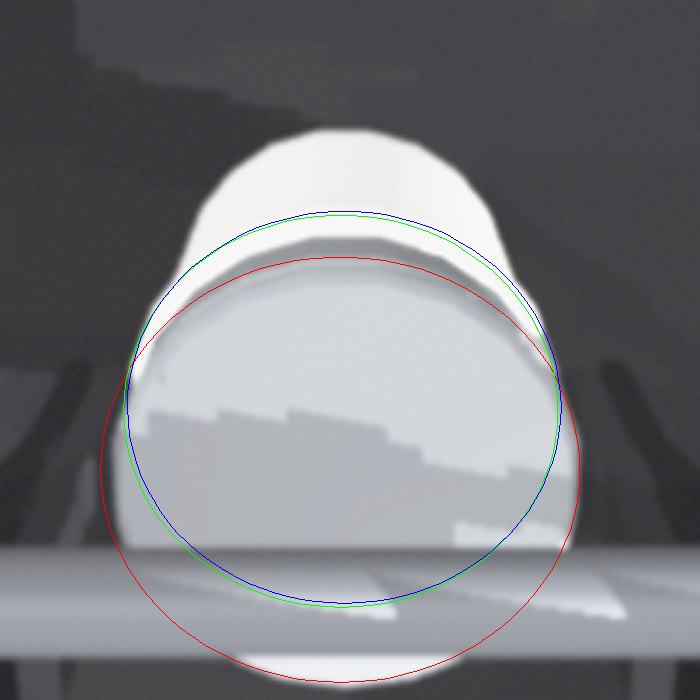

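View pics/p23.png

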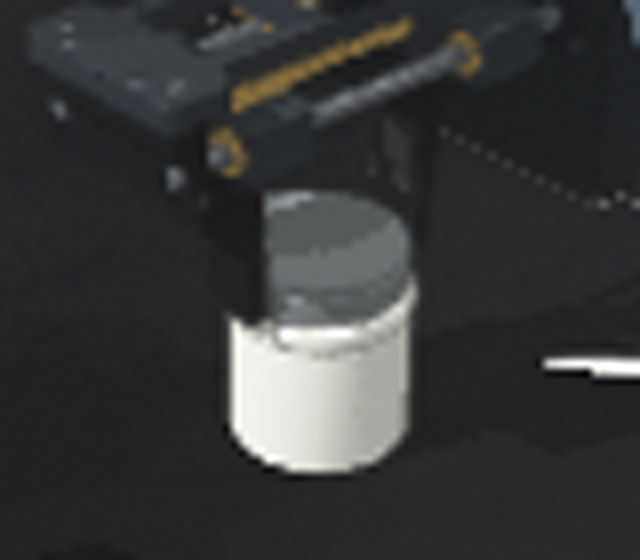

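```bash
python3 -m pendant '[[[-0.18,-0.1,0],[0,0,0],1],[[0,0,0],[0,0,0],1],[[0,0,0],[0,0,0],1],[[0,0,0],[0,0,0],1],[[0,0,0],[0,0,0],1]]'
python3 - <<'E'
from h import *
c=bot.capture("scene");u,v=proj(c,[.636,-.09,.06]).astype(int);save("p24",c["img"],(u-40,v-35,u+40,v+35),8)
E
```

```text
time_s: 27.52
position: [0.6374, -0.0894, 0.1347]
tcp_rot: [[1.0, 0.0, -0.0], [0.0, -0.0, 1.0], [0.0, -1.0, -0.0]]
force: [0.3, 0.1, -1.1]
opening: 0.742
```

View pics/p24.png

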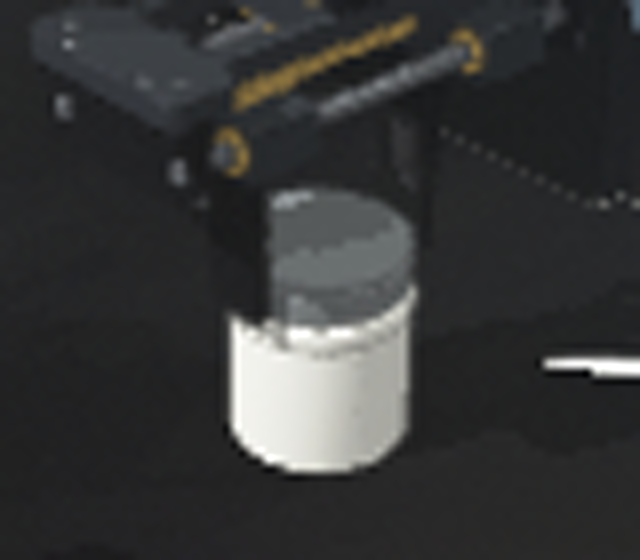

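Edges now align; lower the 2 mm and release, then look.

```bash
python3 -m pendant '[[[-0.03,0.14,0],[0,0,0],1],[[0,0.06,0],[0,0,0],1],[[0,0,0],[0,0,0],1],[[0,0,0],[0,0,0],1],[[0,0,0],[0,0,0],1]]'
```

```text
time_s: 27.98
position: [0.6371, -0.0893, 0.1328]
tcp_rot: [[1.0, 0.0, -0.0], [0.0, -0.0, 1.0], [0.0, -1.0, -0.0]]
force: [0.7, -0.3, 2.1]
opening: 0.734
```

```bash
python3 -m pendant '[[[0,0,0],[0,0,0],0],[[0,0,0],[0,0,0],0],[[0,0,0],[0,0,0],0],[[0,0,0],[0,0,0],0],[[0,-1,0],[0,0,0],0],[[0,-3,0],[0,0,0],0],[[0,-4,0],[0,0,0],0],[[0,-3,0],[0,0,0],0],[[0,0,0],[0,0,0],0],[[0,0,0],[0,0,0],0],[[0,0,0],[0,0,0],0]]'
python3 - <<'E'
from h import *
c=bot.capture("wrist");save("w25",c["img"],None,1)
overlay(c,[((.6386,-.0888),.078,.033,(255,0,0)),((.6386,-.0888),.06,.033,(0,255,0))],(190,100,330,260),3.5,"ov25")
c=bot.capture("scene");u,v=proj(c,[.636,-.09,.06]).astype(int);save("p25",c["img"],(u-40,v-35,u+40,v+35),8)
a=cv2.imread("pics/ov25.png");b=cv2.imread("pics/p25.png")[:,160:470];b=cv2.copyMakeBorder(b,0,max(0,a.shape[0]-b.shape[0]),0,0,0);cv2.imwrite("pics/m25.png",np.hstack([a,b[:a.shape[0]]]))
E
```

```text
time_s: 28.9
position: [0.6366, -0.0892, 0.2428]
tcp_rot: [[1.0, -0.0, -0.0], [0.0, 0.0, 1.0], [-0.0, -1.0, 0.0]]
force: [-0.7, -0.7, -1.3]
opening: 0.998
```

View pics/m25.png

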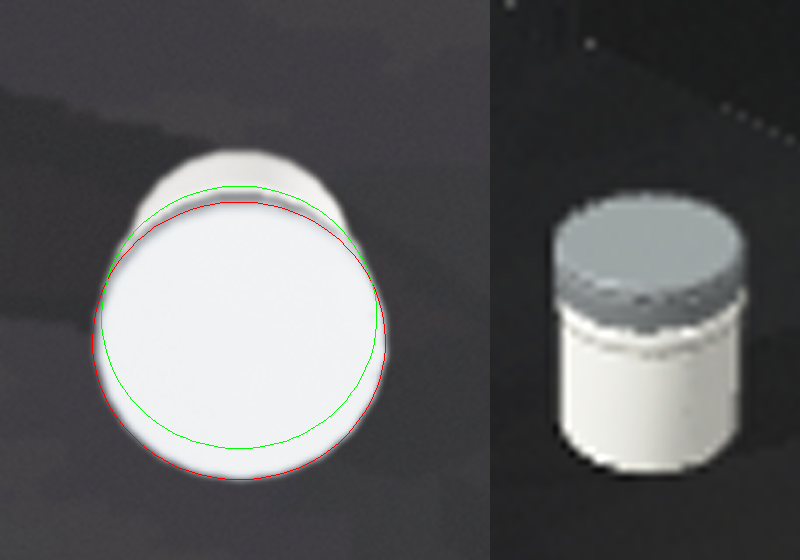

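```bash
python3 -m pendant '[[[-2,-2,2],[0,0,0],0],[[-2,-2,3.5],[0,0,0],0],[[-2,0,3.5],[0,0,0],0],[[-2,0,3.5],[0,0,0],0],[[-2,0,3.5],[0,0,0],0],[[-2,0,3.5],[0,0,0],0],[[-2,0,3.5],[0,0,0],0],[[-2,0,3.5],[0,0,0],0],[[0,0,3.5],[0,0,0],0],[[0,0,3.5],[0,0,0],0],[[0,0,3.5],[0,0,0],0],[[0,0,3],[0,0,0],0],[[0,0,0],[0,0,0],0],[[0,0,0],[0,0,0],0],[[0,0,0],[0,0,0],0]]'
python3 - <<'E'
from h import *
c=bot.capture("scene");save("fs",c["img"],(120,140,370,280),3.2)
c=bot.capture("top");save("ft",c["img"],(120,100,400,280),2.8)
E
```

```text
time_s: 30.25
position: [0.4777, 0.3075, 0.2798]
tcp_rot: [[1.0, -0.003, -0.001], [0.001, -0.002, 1.0], [-0.003, -1.0, -0.002]]
force: [-0.1, -0.4, -0.9]
opening: 1.003
```

View pics/fs.png

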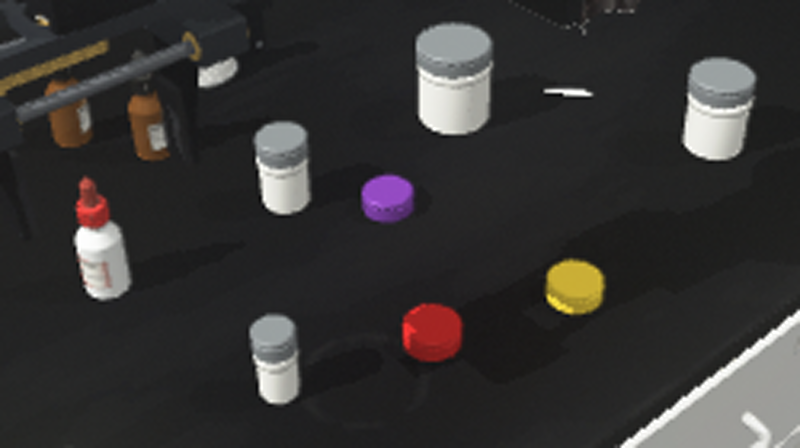

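View pics/ft.png

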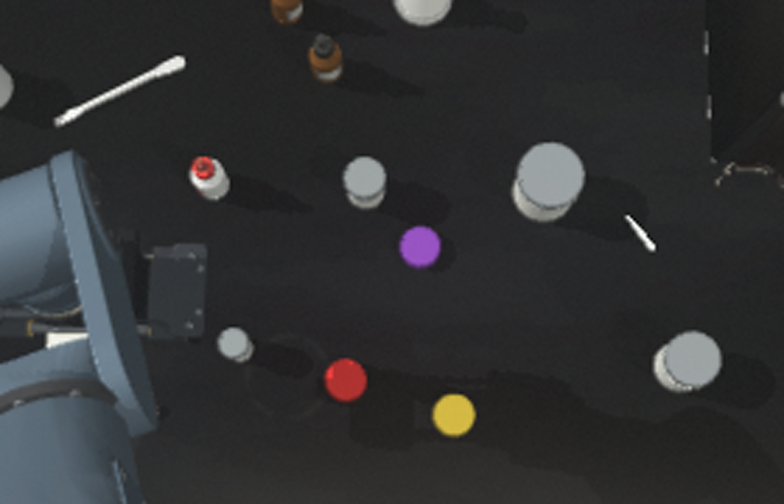

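All four jars are closed by their own lids. The bottle, the purple, red and yellow discs and everything else in view have not moved.

```bash
python3 -c "
from rig import bot
print(bot.hand_in())"
```

```text
the job is handed in; nothing more can be done
None
```

I took the stack apart from the top down: small, medium, large, largest. Each grey lid now lies flat on the jar of the same diameter, and I handed the job in at about 30 s.

- **Centring:** The wrist-camera overlays after each release put every lid centred on its rim to within about 1 mm. The final scene and top pictures show all four jars closed, with the gripper clear of everything.
- **Bystanders:** The dropper bottle and the purple, red and yellow look-alikes stand where they were at the start. The timer was hidden by the arm or out of frame in the last pictures, so I could not confirm it there. The arm only passed high above it.
- **Disagreements:** Some automatic circle fits were 2–4 mm off because of glare and the visible jar and lid walls, so I corrected them with edge overlays and a contour fit. For the largest lid, the picture from the stack and the in-hand view disagreed by about 2 mm along x. I moved the lid back 2 mm before release, and the check afterwards matched.

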